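# Set and clamp a block of cards in the bench press

### The arm

A 6-joint arm with a two-finger parallel gripper is mounted at the origin on the work surface. World frame = base frame: x ahead of the robot, y to its left, z up, the work surface at z = 0. Lengths are in m, angles in rad, forces in N, time in s.
With the tool pointing down it reaches from about 0.275 to 0.85 m from the base axis. Payload 5.2 kg.
Tool frame: the origin (TCP) lies midway between the tips of the shut fingers; the grasp point (between the pads) lies 19 mm behind it (ctrl.tcp_to_grasp is the distance from the TCP to the grasp point, in m); z points along the fingers, y is the direction in which the jaws open and shut (so a half turn about z gives the same grasp; the last joint's range is limited). The gripper opens to 85 mm and grips with 20 to 120 N. Pads are 22 mm wide; open, the fingers measure 114 mm over their backs; the gripper's body (76 mm by 85 mm) begins 54 mm behind the grasp point. The pads swing forward as they close: fully open they stand 13 mm farther back than shut.
Start: joints at [1.122, 0.259, 1.535, -0, 1.348, -0.203], TCP at [0.134, 0.533, 0.205] pointing down, gripper open.
Joint ranges: [-3.14, 3.14], [-0.91, 2.08], [0.19, 2.58], [-1.22, 4.36], [0.22, 2.71], [-3.12, 3.12]. Speed limits (rad/s): [2.57, 2.57, 3.14, 3.14, 3.14, 3.14].

### API

Orientations are given as a unit quaternion [w, x, y, z].
In Python, from workcell import sense, imaging, ctrl gives the robot as it stands.
- The arm moves only by the tool move_arm, never from a script. Its argument "rows" is a list of rows, each an object of numbers: "hand": the finger opening in m, from 0 to 0.0854; "tx", "ty", "tz": the shift along the tool's x, y, z in m; "rx", "ry", "rz": the turn, a rotation vector about the tool's x, y, z in rad. In form: [{"hand": .., "tx": .., "ty": .., "tz": .., "rx": .., "ry": .., "rz": ..}, ...]. A call has 1 to 20 rows; each row shifts and turns the commanded pose from where the row before left it, along the tool's axes as they then stand; what a row does not reach is not made up. A row lasts 1/12 s, in which the tool goes at most 41.7 mm and 7.16 degrees, less where a joint would pass 70% of its speed; a pose out of reach is approached as far as the arm can. A call with a gripper value outside its range is refused whole. The fingers move at their own pace and stop on an object; the grip force is fixed at half the most. Time passes only in rows, so rows that do not move let the fingers close. It gives the time, the measured TCP pose, the force and the opening at its end, in the units of the state.
- sense(): the state, without advancing time (a new reading comes with each control period).
- imaging.capture(name): name is "side" or "top" or "wrist"; returns a dict with "pixels" (420x560x3 uint8, red, green, blue), "fx", "fy", "cx", "cy" (pixels), "k1" (the pictures are not rectified: a ray, as slopes to the right and down, at radius r is drawn at 1 + k1 r^2 times it, then the intrinsics apply), "camera_from_world" (4x4, takes a point from world to camera coordinates). Camera axes: x right, y up, looking along -z (the intrinsics and any distortion apply to the point x, -y, -z); pixel columns grow to the right and rows downward; lengths in m; the calibration is good to about 2 mm. A picture is of the moment at which its call begins. There is no depth.
- ctrl.hand_in(): hands the job in, once; it reports no verdict.
The state is a dict: "time_s": time; "joint_positions": joint angles; "qvel": joint speeds; "joint_efforts": joint torques, N m; "position": TCP position; "ee_rot": TCP orientation; "wrist_force": force on the tool from outside, world axes, zero at the start; "torque": the same for the moment, N m; "finger_gap": finger opening in m.
Only numpy, scipy, OpenCV 4.12 (cv2) and the standard library are available. Lean on these libraries where they do the work, as an engineer would, in place of code of your own. Each camera call takes 0.05 s, during which the arm holds its last target.

### The job

Get the block of cards ready for padding in the bench screw press: with a fingertip push the block in under the platen until its far end sits fully home and square against the press's back stop, then push on an arm of the three-arm handle, clockwise seen from above, until the platen bears firmly on the block. Push only: lift or carry nothing, and leave the other things on the table where they are.

Things in the scene. Friction and masses are not known exactly. Their poses are not given: they have to be found in the camera images.
- press: Bench screw press of grey cast iron, bolted down. Origin on the table top under the screw's vertical axis; its +x points from the open front to the back stop, z up. Base plate 320 mm (x -205 to +115) by 240 mm, top at z = 20 mm. Posts of 22 mm diameter at x = 0, y = +/-95 mm (ends at z = 168 mm) carry a crosshead beam, 46 mm along x, 230 mm along y, top at z = 147 mm (boss on the axis 152 mm).
- stop_face (a point): Middle of the face of the back stop (at x = +85 mm of the press, 42 mm above the table), a steel plate 160 mm wide, top 77 mm above the table; axes as the press.
- card_block: Loose manila block of cards, 241 mm (its x) by 105 mm by 45 mm high, 0.6 to 0.9 kg, firm. It lies on the base plate partly under the platen, out of line by up to 0.1 rad and 25 to 75 mm short of the stop. Origin at the centre of its underside, +x towards the stop. It slides at some 1.5 to 3.5 N. When home, about 65 mm stick out in front of the platen.
- block_back (a point): Centre of the block's far end face (the one that goes against the stop).
- block_front (a point): Centre of the block's near end face (the free one, to push on), 22.5 mm above the block's underside. A fingertip on this face hardly slips along it, so a block that meets the stop at one corner is squared by swinging its near end sideways, from this face or from the block's long side, about that corner.
- handle_hub (a point): Point on the screw axis at mid-height of the handle's arms: 195 mm above the table at handle value 0, sinking as the handle turns. Hub 38 mm in diameter, from 16 mm below to 14 mm above this point. Three level round arms, 12 mm thick, 120 degrees apart, end in black 26 mm balls centred 86 mm from the axis. From arm centre to the beam below at least 30 mm.
- ball_end (a point): Centre of the ball of one of the three arms (the other two are at 120 and 240 degrees round the axis from it).
- handle (a joint): Turn of the handle in rad, growing clockwise from above; starts at 0 to 2.1. Clockwise lowers platen, screw and handle together by 20 mm a turn. Turns at about 0.15 N m (2 to 3 N at 55 mm from the axis) and stays where it is left. The platen touches the block at about 4.1 rad; from there the push needed grows, up to a dead stop at about 4.9 rad.
- glue_jar: Bystander: white jar with lid, 66 mm diameter, 80 mm high, standing beside the press. Origin under its centre.
- brush: Bystander: brush about 190 mm long lying beside the press.
- tape_roll: Bystander: roll of brown tape lying flat, 100 mm diameter, 48 mm high, in front of the press. Origin under its centre.
- rubber_stamp: Bystander: wooden hand stamp, foot 60 by 34 mm, 75 mm high, in front of the press. Origin under its centre.
- stapler: Bystander: desk stapler, 150 by 38 mm, 55 mm high. Origin under its centre.
- tag_bundle: Bystander: small bundle of tags, 120 by 60 by 40 mm. Origin under its centre.
- water_bottle: Bystander: water bottle, 64 mm diameter, 200 mm high. Origin under its centre.
- platen: Pressing plate, rubber-faced steel, 166 mm (press x -90 to +76 mm) by 140 mm, 18 mm thick, guided on the posts. Origin on the screw axis in its underside: 78 mm above the table at handle value 0, 65 mm when it just touches the block (base plate 20 + block 45).

How it is judged:
By the outcome, as a careful person would: the job done as asked, in the order asked, and still so for the second after the job is handed in, with the robot touching nothing.
It also fails if it takes over 72 s, if anything falls off the work surface, if the arm or the gripper's body presses on something with over 40 N, if the wrist force passes 120 N, or if a joint passes its speed limit or range.

## Working session

There is one attempt and no reset: what is moved stays moved. The work goes in short steps, Python scripts to look and compute and a tool call to move; the robot and the scene stay as the last step left them, time stands still between calls to the robot, and variables do not carry over. Pictures are saved under pics/ and viewed, and the job is handed in when it is done.

Besides the shell and the picture viewer there is one more tool, called after "Request:" as name([rows], argument=value, ...), one row to a line, values as JSON. move_arm: Moves the arm, as the interface text tells. Its arguments: {"type":"object","properties":{"rows":{"type":"array"}},"required":["rows"]}

```bash
mkdir -p pics
cat > h.py <<'E'
import numpy as np, cv2
from workcell import sense, imaging, ctrl
def cap(n,f):
    d=imaging.capture(n); np.savez('last_'+n+'.npz',**{k:np.array(v) for k,v in d.items()})
    cv2.imwrite('pics/'+f,cv2.cvtColor(d['pixels'],cv2.COLOR_RGB2BGR)); return d
def load(n): return dict(np.load('last_'+n+'.npz'))
def ray(d,u,v):
    x=(u-d['cx'])/d['fx'];y=(v-d['cy'])/d['fy'];a,b=x,y
    for _ in range(20):
        s=1+d['k1']*(a*a+b*b);a,b=x/s,y/s
    M=d['camera_from_world'];R=M[:3,:3];t=M[:3,3]
    return -R.T@t, R.T@np.array([a,-b,-1.])
def atz(d,u,v,z):
    o,r=ray(d,u,v);return o+r*(z-o[2])/r[2]
def proj(d,p):
    M=d['camera_from_world'];c=M[:3,:3]@np.array(p)+M[:3,3]
    a,b=c[0]/-c[2],-c[1]/-c[2];s=1+d['k1']*(a*a+b*b)
    return np.array([d['fx']*a*s+d['cx'],d['fy']*b*s+d['cy']])
def crop(d,f,x0,y0,x1,y1,k):
    im=cv2.cvtColor(d['pixels'][y0:y1,x0:x1],cv2.COLOR_RGB2BGR)
    cv2.imwrite('pics/'+f,cv2.resize(im,None,fx=k,fy=k,interpolation=cv2.INTER_CUBIC))
E
python3 - <<'E'
from h import *
for n in ['top','side','wrist']:
    d=cap(n,n+'0.png'); M=d['camera_from_world']; print(n,-M[:3,:3].T@M[:3,3],d['fx'],d['k1'])
print(sense())
E
```

```text
top [ 0.31520483 -0.01106513  1.4214124 ] 489.2837794531561 -0.0789642991746673
side [ 0.36375538 -1.08851332  1.31365282] 503.4697014812138 -0.00828510021752022
wrist [0.05260195 0.55401637 0.37239208] 307.23624877919843 -0.0312299757153021
{'time_s': 0.15, 'joint_positions': array([ 1.12221485e+00,  2.59169993e-01,  1.53586191e+00, -9.98744593e-06,
        1.34801799e+00, -2.02790223e-01]), 'qvel': array([ 1.64745401e-04, -1.31705786e-03, -1.64224978e-03, -1.29632881e-03,
       -1.47664084e-03,  6.93381076e-05]), 'joint_efforts': array([ 2.72442019e-03, -4.46385849e+01, -2.90817708e+01, -1.29798082e-04,
        8.24375020e-03, -5.28066278e-05]), 'position': array([0.13359904, 0.53305047, 0.20475659]), 'ee_rot': array([-2.28514866e-04,  1.22585374e-01,  9.92457704e-01, -6.91875929e-04]), 'wrist_force': array([ 0.07048665, -0.71842353, -0.60353138]), 'torque': array([-0.05574867,  0.00404066, -0.00720639]), 'finger_gap': 0.08552925972946546}
```

View pics/top0.png

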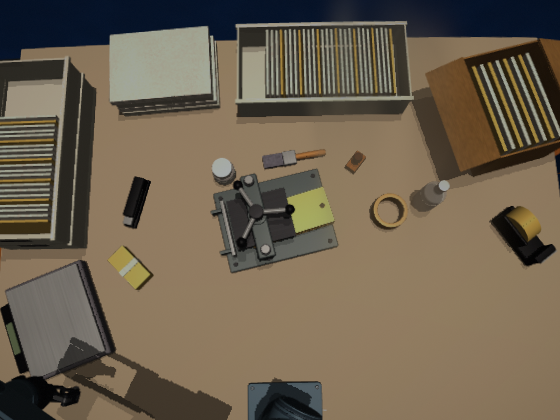

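View pics/side0.png

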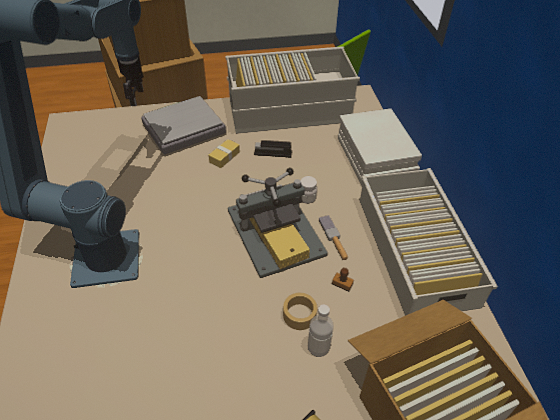

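View pics/wrist0.png

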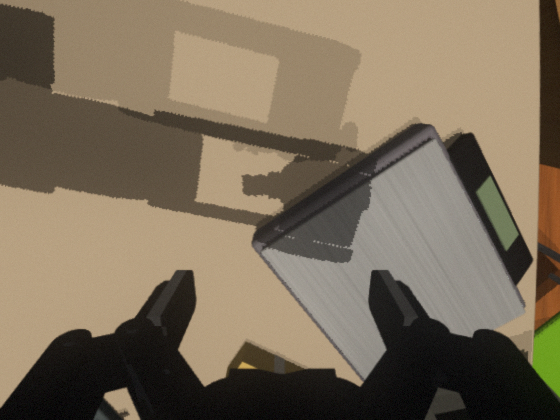

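Top view: press at about (260,215) with its stop at left (225,228) and the block's free end at right (330,210). The handle hub is near (257,212).

Run:
```python
from h import *
d=load('top'); crop(d,'topc.png',195,140,350,280,5)
d=load('side'); crop(d,'sidec.png',215,155,365,295,5)
```

```text
(no output)
```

View pics/topc.png

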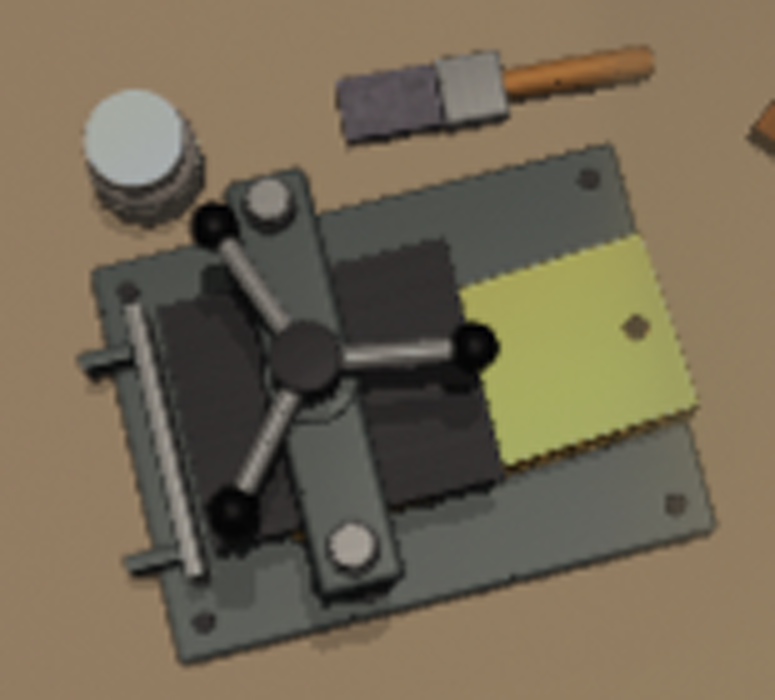

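View pics/sidec.png

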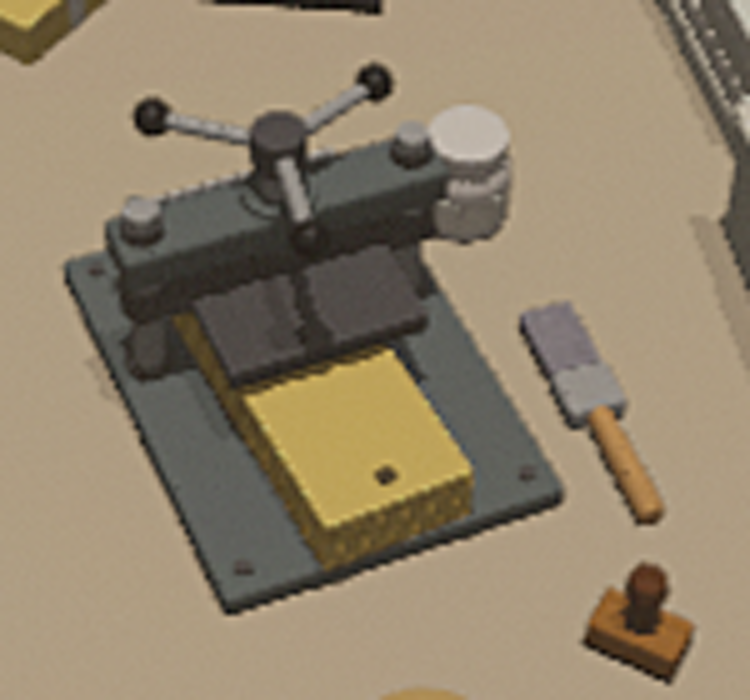

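Run:
```python
from h import *
d=load('top')
def P(x,y,z): return atz(d,195+(x+.5)/5-.5,140+(y+.5)/5-.5,z)
def show(n,pts,z):
    print(n,[tuple(np.round(P(x,y,z)[:2]*1000,1)) for x,y in pts])
    return np.array([P(x,y,z)[:2] for x,y in pts])
b=show('base',[(93,268),(612,145),(715,522),(182,660)],.02)
print(b.mean(0),[np.linalg.norm(b[i]-b[i-1]) for i in range(4)])
p=show('posts',[(270,202),(352,545)],.168); print(p.mean(0),np.linalg.norm(p[0]-p[1]), np.degrees(np.arctan2(*(p[0]-p[1])[::-1])))
for z in (.18,.19,.195): 
    q=show('balls',[(475,347),(214,222),(233,510)],z);
    c=q.mean(0);print(c,np.linalg.norm(q-c,axis=1),np.degrees(np.arctan2(*(q-c).T[::-1])))
show('hub',[(306,357)],.205)
k=show('block',[(638,235),(695,405),(505,468),(462,288)],.065)
print('w',np.linalg.norm(k[0]-k[1]))
show('stop',[(132,305),(198,577)],.077)
for e in [b[0]-b[1],b[3]-b[2],k[3]-k[0],k[2]-k[1]]: print(np.degrees(np.arctan2(e[1],e[0])))
d=load('side')
def P(x,y,z): return atz(d,215+(x+.5)/5-.5,155+(y+.5)/5-.5,z)
s=show('side block',[(470,475),(325,528),(245,395),(392,350)],.065)
for e in [s[3]-s[0],s[2]-s[1]]: print(np.degrees(np.arctan2(e[1],e[0])))
show('base',[(68,262),(562,492),(230,600)],.02)
for z in (.18,.19,.195): show('balls',[(150,117),(374,82),(306,238)],z)
show('glue top',[(470,135)],.08)
```

```text
base [(np.float64(641.9), np.float64(199.0)), (np.float64(710.8), np.float64(-108.7)), (np.float64(484.9), np.float64(-161.2)), (np.float64(411.0), np.float64(146.0))]
[0.56216663 0.01875991] [np.float64(0.2368733981803639), np.float64(0.3153910660003986), np.float64(0.23188259279625895), np.float64(0.3159983203393376)]
posts [(np.float64(641.4), np.float64(83.3)), (np.float64(458.5), np.float64(41.8))]
[0.54993943 0.06250839] 0.18746976746990454 12.785001271240008
balls [(np.float64(558.8), np.float64(-23.5)), (np.float64(628.0), np.float64(111.7)), (np.float64(476.2), np.float64(102.0))]
[0.55434504 0.06342076] [0.08698758 0.08811017 0.0871561 ] [-87.04970895  33.25098945 153.7407356 ]
balls [(np.float64(556.9), np.float64(-23.4)), (np.float64(625.5), np.float64(110.7)), (np.float64(474.9), np.float64(101.1))]
[0.55241868 0.06282075] [0.08628686 0.08740042 0.08645403] [-87.04970895  33.25098945 153.7407356 ]
balls [(np.float64(555.9), np.float64(-23.3)), (np.float64(624.2), np.float64(110.2)), (np.float64(474.2), np.float64(100.6))]
[0.5514555  0.06252075] [0.0859365  0.08704554 0.
[... 517 characters left out ...]
8), np.float64(-151.2)), (np.float64(512.2), np.float64(-36.2)), (np.float64(614.0), np.float64(-13.5))]
104.35413111552418
105.80362389581632
base [(np.float64(412.9), np.float64(143.8)), (np.float64(708.8), np.float64(-113.8)), (np.float64(482.7), np.float64(-163.4))]
balls [(np.float64(473.4), np.float64(113.0)), (np.float64(624.7), np.float64(122.8)), (np.float64(555.8), np.float64(-12.1))]
balls [(np.float64(472.4), np.float64(102.4)), (np.float64(622.4), np.float64(112.1)), (np.float64(554.1), np.float64(-21.6))]
balls [(np.float64(471.9), np.float64(97.1)), (np.float64(621.2), np.float64(106.8)), (np.float64(553.2), np.float64(-26.3))]
glue top [(np.float64(704.6), np.float64(164.1))]
```

```bash
cat >> h.py <<'E'
C=np.array([.551,.0615]); TH=np.radians(103.0)
EX=np.array([np.cos(TH),np.sin(TH)]); EY=np.array([-np.sin(TH),np.cos(TH)])
def toP(w): r=np.array(w)[:2]-C; return np.array([r@EX,r@EY])
def toW(p): return C+p[0]*EX+p[1]*EY
from scipy.spatial.transform import Rotation as Ro
def tool():
    s=sense(); q=s['ee_rot']; return s,Ro.from_quat([q[1],q[2],q[3],q[0]])
def go(xy,z,ang=TH):
    """tool shift to reach world point with tool x at angle ang+90, from measured pose"""
    s,R=tool(); d=R.inv().apply(np.r_[xy,z]-s['position']); X=R.as_matrix()[:,0]
    a=ang+np.pi/2-np.arctan2(X[1],X[0]); a=(a+np.pi)%(2*np.pi)-np.pi
    print('tool shift mm',np.round(d*1000,1),'rz',round(-a,3)); return d
def st():
    s,R=tool(); print('t',s['time_s'],'pos',np.round(s['position']*1000,1),'press',np.round(toP(s['position'])*1000,1),'F',np.round(s['wrist_force'],1),'T',np.round(s['torque'],2),'gap',round(s['finger_gap'],4),'toolz',np.round(R.as_matrix()[:,2],3))
E
python3 - <<'E'
from h import *
d=load('top')
for n,u,v,z in [('tape',389,210,.048),('bottle',443,187,.19),('stamp',356,160,.05),('jar',222,167,.08)]:
    w=atz(d,u,v,z)[:2]; print(n,w,toP(w))
print(toW([-.26,.002])); go(toW([-.26,.002]),.35)
E
```

```text
tape [ 0.57651121 -0.30932258] [-0.36705719  0.05855957]
bottle [ 0.60774875 -0.42349036] [-0.48532578  0.05380481]
stamp [ 0.72625007 -0.22117861] [-0.31485626 -0.10716957]
jar [0.70402356 0.16567244] [ 0.06707969 -0.17253527]
[ 0.60753853 -0.19228612]
tool shift mm [-636.1 -588.4 -144.6] rz -0.473
```

Request:
move_arm([
  {"hand": 0,"tx": 0,"ty": 0,"tz": -0.036,"rx": 0,"ry": 0,"rz": -0.118},
  {"hand": 0,"tx": 0,"ty": 0,"tz": -0.036,"rx": 0,"ry": 0,"rz": -0.118},
  {"hand": 0,"tx": 0,"ty": 0,"tz": -0.036,"rx": 0,"ry": 0,"rz": -0.118},
  {"hand": 0,"tx": 0,"ty": 0,"tz": -0.036,"rx": 0,"ry": 0,"rz": -0.118},
  {"hand": 0,"tx": 0,"ty": 0,"tz": 0,"rx": 0,"ry": 0,"rz": 0},
])

```text
time_s: 0.57
position: [0.1349, 0.5358, 0.3572]
ee_rot: [0.003, -0.116, 0.993, 0.005]
wrist_force: [1.0, 0.1, 0.5]
finger_gap: 0.0253
```

```bash
python3 -c "
from h import *
st();go(toW([-.26,.002]),.35)"
```

```text
t 0.5667 pos [134.9 535.8 357.2] press [555.7 298.8] F [1.  0.1 0.5] T [-0.01 -0.01  0.02] gap 0.0253 toolz [ 0.006  0.011 -1.   ]
tool shift mm [-292.5 -817.3    1.5] rz 0.005
```

Request:
move_arm([
  {"tx": -0.013,"ty": -0.036},
  {"tx": -0.013,"ty": -0.036},
  {"tx": -0.013,"ty": -0.036},
  {"tx": -0.013,"ty": -0.036},
  {"tx": -0.013,"ty": -0.036},
  {"tx": -0.013,"ty": -0.036},
  {"tx": -0.013,"ty": -0.036},
  {"tx": -0.013,"ty": -0.036},
  {"tx": -0.013,"ty": -0.036},
  {"tx": -0.013,"ty": -0.036},
  {"tx": -0.013,"ty": -0.036},
  {"tx": -0.013,"ty": -0.036},
  {"tx": -0.013,"ty": -0.036},
  {"tx": -0.013,"ty": -0.036},
  {"tx": -0.013,"ty": -0.036},
  {"tx": -0.013,"ty": -0.036},
  {"tx": -0.013,"ty": -0.036},
  {"tx": -0.013,"ty": -0.036},
  {"tx": -0.013,"ty": -0.036},
  {"tx": -0.013,"ty": -0.036},
])

```text
invalid input
```

```bash
python3 -c "
from h import *
st();go(toW([-.26,.002]),.35)"
```

```text
t 0.5667 pos [134.9 535.8 357.2] press [555.7 298.8] F [1.  0.1 0.5] T [-0.01 -0.01  0.02] gap 0.0253 toolz [ 0.006  0.011 -1.   ]
tool shift mm [-292.5 -817.3    1.5] rz 0.005
```

All fields are required.

Request:
move_arm([
  {"hand": 0,"tx": -0.013,"ty": -0.036,"tz": 0,"rx": 0,"ry": 0,"rz": 0},
  {"hand": 0,"tx": -0.013,"ty": -0.036,"tz": 0,"rx": 0,"ry": 0,"rz": 0},
  {"hand": 0,"tx": -0.013,"ty": -0.036,"tz": 0,"rx": 0,"ry": 0,"rz": 0},
  {"hand": 0,"tx": -0.013,"ty": -0.036,"tz": 0,"rx": 0,"ry": 0,"rz": 0},
  {"hand": 0,"tx": -0.013,"ty": -0.036,"tz": 0,"rx": 0,"ry": 0,"rz": 0},
  {"hand": 0,"tx": -0.013,"ty": -0.036,"tz": 0,"rx": 0,"ry": 0,"rz": 0},
  {"hand": 0,"tx": -0.013,"ty": -0.036,"tz": 0,"rx": 0,"ry": 0,"rz": 0},
  {"hand": 0,"tx": -0.013,"ty": -0.036,"tz": 0,"rx": 0,"ry": 0,"rz": 0},
  {"hand": 0,"tx": -0.013,"ty": -0.036,"tz": 0,"rx": 0,"ry": 0,"rz": 0},
  {"hand": 0,"tx": -0.013,"ty": -0.036,"tz": 0,"rx": 0,"ry": 0,"rz": 0},
  {"hand": 0,"tx": -0.013,"ty": -0.036,"tz": 0,"rx": 0,"ry": 0,"rz": 0},
  {"hand": 0,"tx": -0.013,"ty": -0.036,"tz": 0,"rx": 0,"ry": 0,"rz": 0},
  {"hand": 0,"tx": -0.013,"ty": -0.036,"tz": 0,"rx": 0,"ry": 0,"rz": 0},
  {"hand": 0,"tx": -0.013,"ty": -0.036,"tz": 0,"rx": 0,"ry": 0,"rz": 0},
  {"hand": 0,"tx": -0.013,"ty": -0.036,"tz": 0,"rx": 0,"ry": 0,"rz": 0},
  {"hand": 0,"tx": -0.013,"ty": -0.036,"tz": 0,"rx": 0,"ry": 0,"rz": 0},
  {"hand": 0,"tx": -0.013,"ty": -0.036,"tz": 0,"rx": 0,"ry": 0,"rz": 0},
  {"hand": 0,"tx": -0.013,"ty": -0.036,"tz": 0,"rx": 0,"ry": 0,"rz": 0},
  {"hand": 0,"tx": -0.013,"ty": -0.036,"tz": 0,"rx": 0,"ry": 0,"rz": 0},
  {"hand": 0,"tx": -0.013,"ty": -0.036,"tz": 0,"rx": 0,"ry": 0,"rz": 0},
])

```text
time_s: 2.23
position: [0.5492, -0.1117, 0.3488]
ee_rot: [-0.0, -0.112, 0.994, 0.0]
wrist_force: [0.6, 0.3, -0.5]
finger_gap: 0.0
```

```bash
python3 -c "
from h import *
st();go(toW([-.26,.002]),.35)"
```

```text
t 2.2333 pos [ 549.2 -111.7  348.8] press [-168.4   40.7] F [ 0.6  0.3 -0.5] T [ 0.01 -0.   -0.  ] gap 0.0 toolz [-0.001  0.    -1.   ]
tool shift mm [-38.8 -91.6  -1.2] rz -0.002
```

Request:
move_arm([
  {"hand": 0,"tx": -0.01,"ty": -0.04,"tz": 0,"rx": 0,"ry": 0,"rz": 0},
  {"hand": 0,"tx": -0.01,"ty": -0.04,"tz": 0,"rx": 0,"ry": 0,"rz": 0},
  {"hand": 0,"tx": 0,"ty": -0.002,"tz": 0.036,"rx": 0,"ry": 0,"rz": 0},
  {"hand": 0,"tx": 0,"ty": 0,"tz": 0.036,"rx": 0,"ry": 0,"rz": 0},
  {"hand": 0,"tx": 0,"ty": 0,"tz": 0.036,"rx": 0,"ry": 0,"rz": 0},
  {"hand": 0,"tx": 0,"ty": 0,"tz": 0.036,"rx": 0,"ry": 0,"rz": 0},
  {"hand": 0,"tx": 0,"ty": 0,"tz": 0.036,"rx": 0,"ry": 0,"rz": 0},
  {"hand": 0,"tx": 0,"ty": 0,"tz": 0.036,"rx": 0,"ry": 0,"rz": 0},
  {"hand": 0,"tx": 0,"ty": 0,"tz": 0.036,"rx": 0,"ry": 0,"rz": 0},
  {"hand": 0,"tx": 0,"ty": 0,"tz": 0.036,"rx": 0,"ry": 0,"rz": 0},
  {"hand": 0,"tx": 0,"ty": 0,"tz": 0.018,"rx": 0,"ry": 0,"rz": 0},
  {"hand": 0,"tx": 0,"ty": 0,"tz": 0,"rx": 0,"ry": 0,"rz": 0},
])

```text
time_s: 3.23
position: [0.5825, -0.1833, 0.0376]
ee_rot: [-0.004, -0.112, 0.994, 0.003]
wrist_force: [-0.1, -0.1, -0.1]
finger_gap: -0.0002
```

```bash
python3 -c "
from h import *
st();d=cap('top','top1.png');crop(d,'top1c.png',195,140,350,280,5)
d=cap('side','side1.png');crop(d,'side1c.png',215,155,365,295,5);st()"
```

```text
t 3.2333 pos [ 582.5 -183.3   37.6] press [-245.6   24.3] F [-0.1 -0.1 -0.1] T [ 0.03 -0.    0.04] gap -0.0002 toolz [-0.009  0.005 -1.   ]
t 3.3333 pos [ 586.2 -185.1   42.9] press [-248.2   21.2] F [0.8 0.1 1.6] T [-0.01  0.05 -0.03] gap 0.0001 toolz [-0.001  0.001 -1.   ]
```

View pics/top1.png

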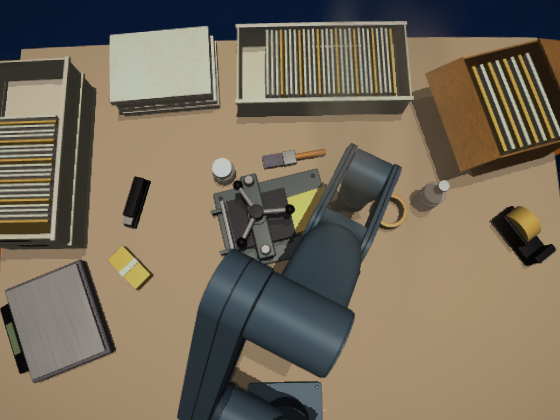

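View pics/side1c.png

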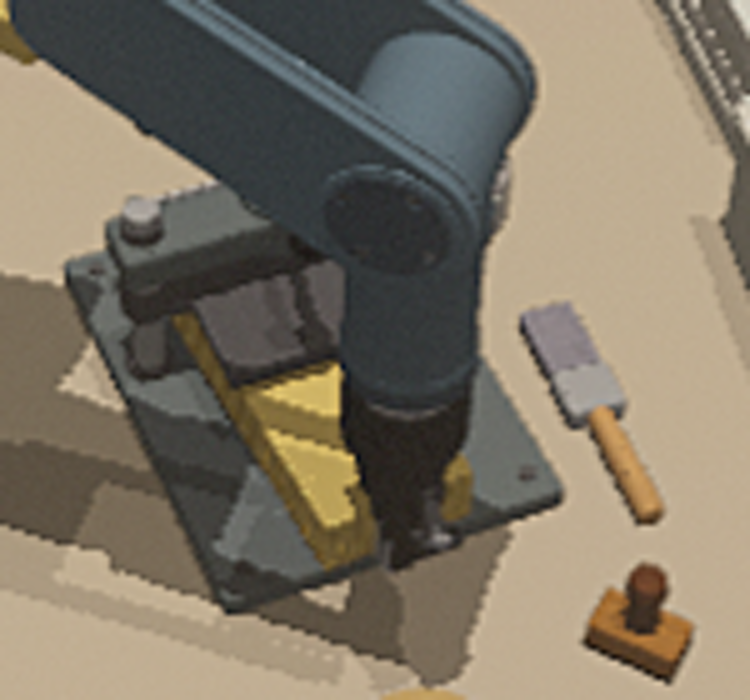

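Request:
move_arm([
  {"hand": 0,"tx": 0,"ty": 0.006,"tz": 0,"rx": 0,"ry": 0,"rz": 0},
  {"hand": 0,"tx": 0,"ty": 0.006,"tz": 0,"rx": 0,"ry": 0,"rz": 0},
  {"hand": 0,"tx": 0,"ty": 0.006,"tz": 0,"rx": 0,"ry": 0,"rz": 0},
  {"hand": 0,"tx": 0,"ty": 0.006,"tz": 0,"rx": 0,"ry": 0,"rz": 0},
  {"hand": 0,"tx": 0,"ty": 0.003,"tz": 0,"rx": 0,"ry": 0,"rz": 0},
  {"hand": 0,"tx": 0,"ty": 0.003,"tz": 0,"rx": 0,"ry": 0,"rz": 0},
  {"hand": 0,"tx": 0,"ty": 0.003,"tz": 0,"rx": 0,"ry": 0,"rz": 0},
  {"hand": 0,"tx": 0,"ty": 0.003,"tz": 0,"rx": 0,"ry": 0,"rz": 0},
  {"hand": 0,"tx": 0,"ty": 0.003,"tz": 0,"rx": 0,"ry": 0,"rz": 0},
  {"hand": 0,"tx": 0,"ty": 0.003,"tz": 0,"rx": 0,"ry": 0,"rz": 0},
  {"hand": 0,"tx": 0,"ty": 0.003,"tz": 0,"rx": 0,"ry": 0,"rz": 0},
  {"hand": 0,"tx": 0,"ty": 0.003,"tz": 0,"rx": 0,"ry": 0,"rz": 0},
  {"hand": 0,"tx": 0,"ty": 0.003,"tz": 0,"rx": 0,"ry": 0,"rz": 0},
  {"hand": 0,"tx": 0,"ty": 0.003,"tz": 0,"rx": 0,"ry": 0,"rz": 0},
  {"hand": 0,"tx": 0,"ty": 0.003,"tz": 0,"rx": 0,"ry": 0,"rz": 0},
  {"hand": 0,"tx": 0,"ty": 0.003,"tz": 0,"rx": 0,"ry": 0,"rz": 0},
])

```text
time_s: 4.67
position: [0.573, -0.1265, 0.0434]
ee_rot: [-0.0, -0.113, 0.994, -0.0]
wrist_force: [0.2, 0.3, -0.3]
finger_gap: 0.0003
```

```bash
python3 -c "
from h import *
st();d=cap('top','top2.png');crop(d,'top2c.png',195,140,350,280,5)
d=cap('side','side2.png');crop(d,'side2c.png',215,155,365,295,5);st()"
```

```text
t 4.6667 pos [ 573.  -126.5   43.4] press [-188.2   20.8] F [ 0.2  0.3 -0.3] T [ 0.   -0.01  0.04] gap 0.0003 toolz [-0. -0. -1.]
t 4.7667 pos [ 572.9 -126.3   43.4] press [-187.9   20.9] F [-0.1  0.1  0.3] T [ 0.04 -0.01 -0.01] gap -0.0002 toolz [-0.  0. -1.]
```

View pics/top2c.png

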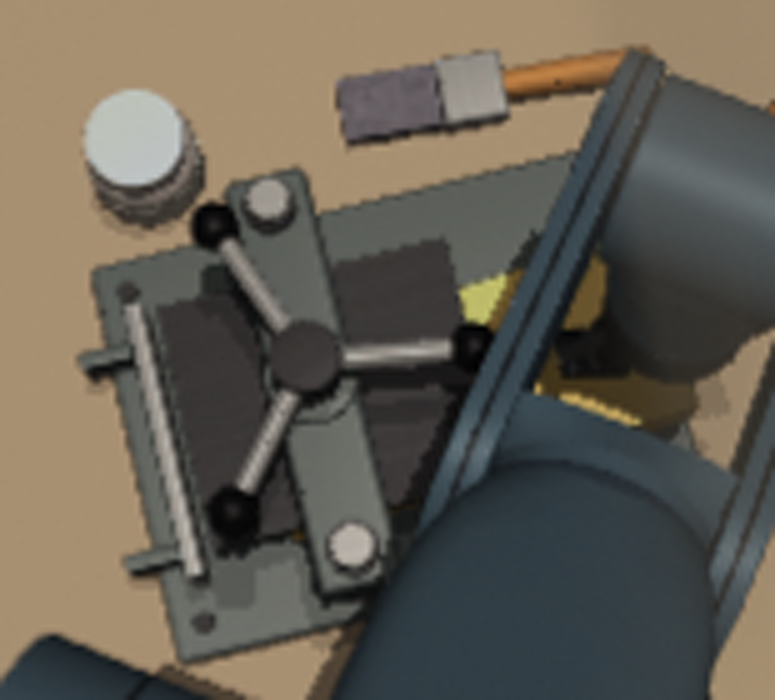

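View pics/side2c.png

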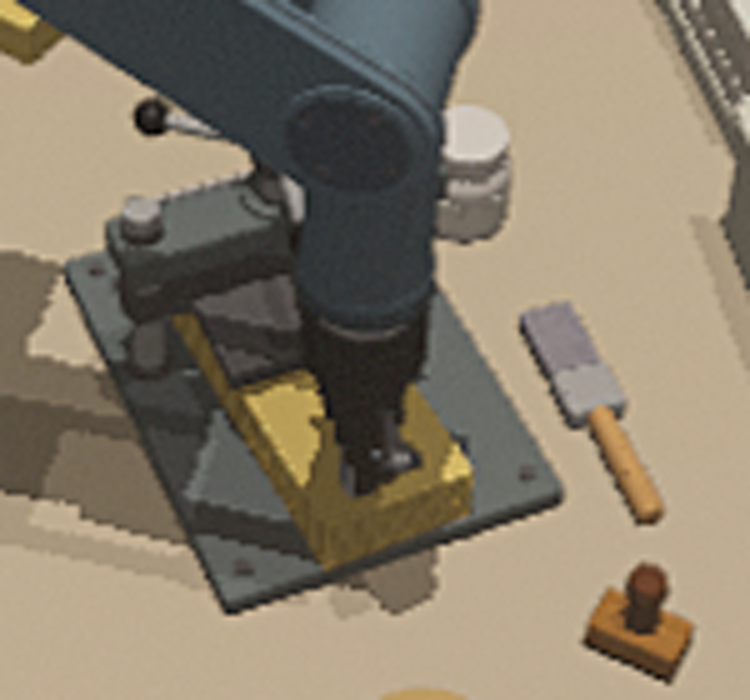

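```bash
python3 -c "
from h import *
s=sense();d=load('side');p=s['position'];print(p)
def cr(q): return (np.array(q)-[215,155])*5
print(cr(proj(d,p)))
for z in (.02,.065,.08,.1): print(z,cr(proj(d,[p[0],p[1],z])))
for z in (.043,.065,.08,.1): 
  print(z,toP(atz(d,215+357/5,155+490/5,z)))
print(s['joint_positions'])
d=cap('wrist','w2.png')
"
```

```text
[ 0.57291191 -0.12628115  0.04338269]
[359.37420212 510.01009543]
0.02 [358.53452723 532.4418174 ]
0.065 [360.16638208 488.84529893]
0.08 [360.72528957 473.91177514]
0.1 [361.48255954 453.67671983]
0.043 [-0.17229367  0.01573383]
0.065 [-0.18798224  0.02309933]
0.08 [-0.198679    0.02812126]
0.1 [-0.21294134  0.03481716]
[-4.07019479e-01  4.74682989e-01  1.64490276e+00  1.12159848e-04
  1.02228997e+00 -2.20446192e+00]
```

View pics/w2.png

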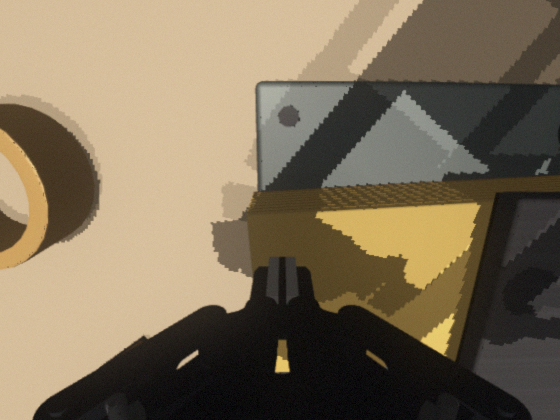

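View pics/side2.png

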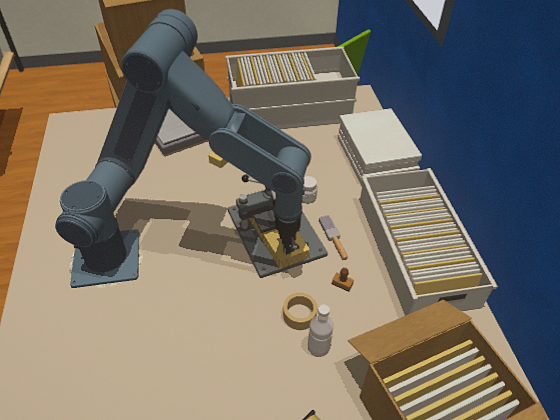

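```bash
python3 -c "
from h import *
s,R=tool();d=load('wrist');p=s['position']
for k in (0,.01,.019,.03):print(k,proj(d,p-R.as_matrix()[:,2]*k))
print(ctrl.tcp_to_grasp, [a for a in dir(ctrl) if a[0]!='_'])
d=load('side'); p=np.array([.5862,-.1851,.0429])
for z in (0,.02): print((proj(d,p+[0,0,z])-[215,155])*5)
d=load('side');crop(d,'s2z.png',270,225,320,275,14)
"
```

```text
0 [280.37730237 250.45054807]
0.01 [280.30969548 258.27566839]
0.019 [280.24242518 266.06706262]
0.03 [280.15048884 276.72382199]
0.0187 ['MotionError', 'hand_in', 'tcp_to_grasp']
[397.82158454 582.13746528]
[398.93188917 562.76603103]
```

View pics/s2z.png

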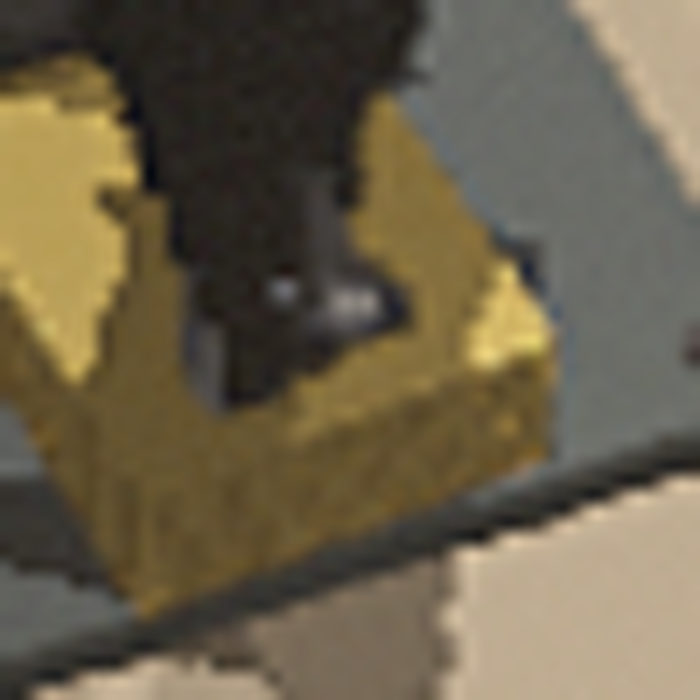

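The fingertip hovered over the block: block unmoved, no force, and the image tip at side crop (357,490) fits z≈0.065, about 20 mm above the reported TCP. I'll back off and lower, then check the real tip height.

Request:
move_arm([
  {"hand": 0,"tx": 0,"ty": -0.02,"tz": 0,"rx": 0,"ry": 0,"rz": 0},
  {"hand": 0,"tx": 0,"ty": -0.02,"tz": 0,"rx": 0,"ry": 0,"rz": 0},
  {"hand": 0,"tx": 0,"ty": -0.02,"tz": 0,"rx": 0,"ry": 0,"rz": 0},
  {"hand": 0,"tx": 0,"ty": -0.01,"tz": 0.0,"rx": 0,"ry": 0,"rz": 0},
  {"hand": 0,"tx": 0,"ty": 0,"tz": 0.008,"rx": 0,"ry": 0,"rz": 0},
  {"hand": 0,"tx": 0,"ty": 0,"tz": 0,"rx": 0,"ry": 0,"rz": 0},
  {"hand": 0,"tx": 0,"ty": 0,"tz": 0,"rx": 0,"ry": 0,"rz": 0},
])

```text
time_s: 5.4
position: [0.5876, -0.1937, 0.0342]
ee_rot: [-0.001, -0.113, 0.994, 0.001]
wrist_force: [-0.7, 0.2, 0.7]
finger_gap: 0.0001
```

```bash
python3 -c "
from h import *
st();d=cap('side','side3.png');crop(d,'s3z.png',270,225,320,275,14)
s,R=tool();p=s['position'];M=R.as_matrix()
for n,q in [('tcp',p),('-19',p-M[:,2]*.019),('tcp+y14',p+M[:,1]*.014),('tcp-y14',p-M[:,1]*.014)]: print(n,(proj(d,q)-[270,225])*14)
w=cap('wrist','w3.png')
for k in (0,.01,.019,.03):print(k,proj(w,p-M[:,2]*k),proj(w,p-M[:,2]*k+M[:,0]*.011),proj(w,p-M[:,2]*k-M[:,0]*.011))
"
```

```text
t 5.4 pos [ 587.6 -193.7   34.2] press [-256.9   21.8] F [-0.7  0.2  0.7] T [0.03 0.02 0.01] gap 0.0001 toolz [-0.002  0.002 -1.   ]
tcp [357.76507416 702.05473059]
-19 [361.01487674 651.0987553 ]
tcp+y14 [331.96198695 654.34091381]
tcp-y14 [383.86231246 750.31195334]
0 [280.8978472  250.30016616] [280.86721035 233.56248063] [280.92746967 266.38576404]
0.01 [280.85334557 258.12013659] [280.82001141 240.63659856] [280.88551197 274.8824439 ]
0.019 [280.80906491 265.90636362] [280.77292933 247.69725434] [280.84386472 283.32243736]
0.03 [280.74854688 276.55599422] [280.7083902  257.38245743] [280.78711163 294.83368044]
```

View pics/s3z.png

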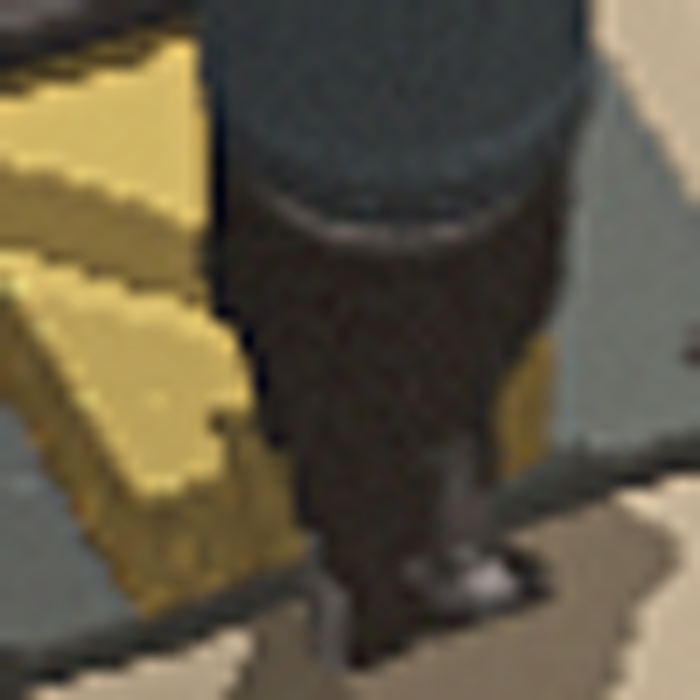

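View pics/w3.png

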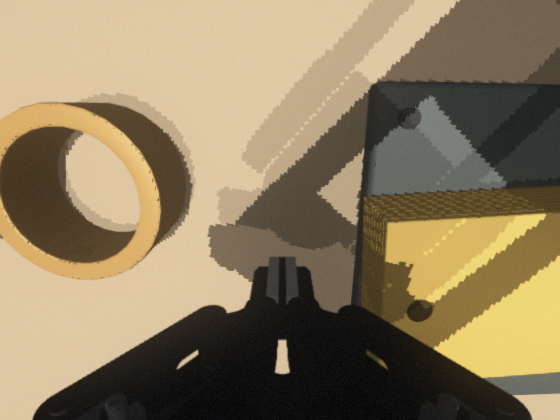

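Wrist and side views agree: the real tip end is about 19 mm behind the reported TCP (side tip at crop (345,668), TCP would be at about (365,720)). TCP z=0.024 puts the tip at about 0.043, and it clears the base plate even if that reading is wrong.

Request:
move_arm([
  {"hand": 0,"tx": 0,"ty": 0,"tz": 0.011,"rx": 0,"ry": 0,"rz": 0},
  {"hand": 0,"tx": 0,"ty": 0.006,"tz": 0,"rx": 0,"ry": 0,"rz": 0},
  {"hand": 0,"tx": 0,"ty": 0.006,"tz": 0,"rx": 0,"ry": 0,"rz": 0},
  {"hand": 0,"tx": 0,"ty": 0.006,"tz": 0,"rx": 0,"ry": 0,"rz": 0},
  {"hand": 0,"tx": 0,"ty": 0.006,"tz": 0,"rx": 0,"ry": 0,"rz": 0},
  {"hand": 0,"tx": 0,"ty": 0.006,"tz": 0,"rx": 0,"ry": 0,"rz": 0},
  {"hand": 0,"tx": 0,"ty": 0.003,"tz": 0,"rx": 0,"ry": 0,"rz": 0},
  {"hand": 0,"tx": 0,"ty": 0.003,"tz": 0,"rx": 0,"ry": 0,"rz": 0},
  {"hand": 0,"tx": 0,"ty": 0.003,"tz": 0,"rx": 0,"ry": 0,"rz": 0},
  {"hand": 0,"tx": 0,"ty": 0.003,"tz": 0,"rx": 0,"ry": 0,"rz": 0},
  {"hand": 0,"tx": 0,"ty": 0.003,"tz": 0,"rx": 0,"ry": 0,"rz": 0},
])

```text
time_s: 6.42
position: [0.5791, -0.1517, 0.0247]
ee_rot: [0.0, -0.113, 0.994, -0.001]
wrist_force: [-0.1, -4.0, -0.8]
finger_gap: 0.0001
```

```bash
python3 -c "
from h import *
st();d=cap('side','side4.png');crop(d,'side4c.png',215,155,365,295,5);st()"
```

```text
t 6.4167 pos [ 579.1 -151.7   24.7] press [-214.1   20.6] F [-0.1 -4.  -0.8] T [-0.39 -0.05  0.01] gap 0.0001 toolz [ 0.001 -0.001 -1.   ]
t 6.4667 pos [ 578.7 -151.    24.6] press [-213.3   20.8] F [ 0.7 -1.   0.4] T [-0.25 -0.15  0.01] gap 0.0001 toolz [ 0. -0. -1.]
```

View pics/side4c.png

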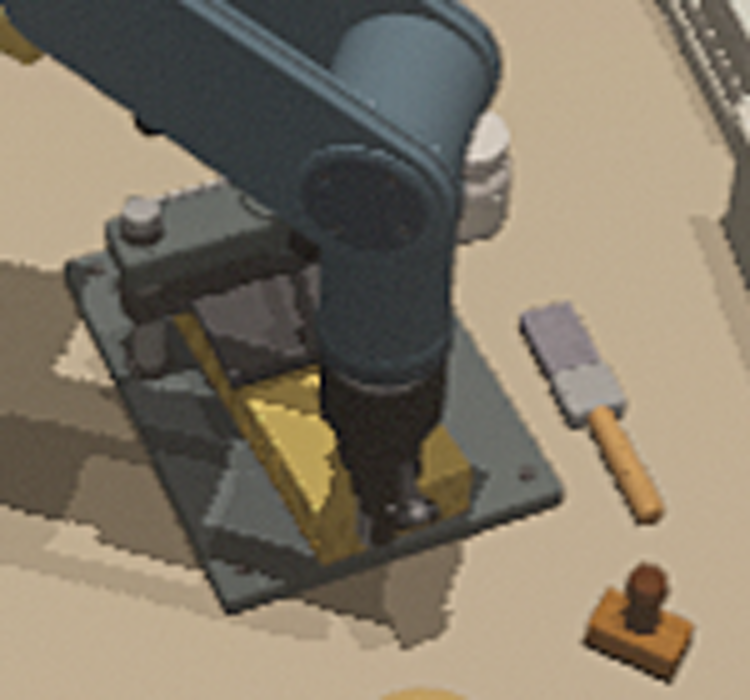

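Contact made: 4 N at TCP press-x ≈ -214, tip low on the near face. Pushing on.

Request:
move_arm([
  {"hand": 0,"tx": 0,"ty": 0.003,"tz": 0,"rx": 0,"ry": 0,"rz": 0},
  {"hand": 0,"tx": 0,"ty": 0.003,"tz": 0,"rx": 0,"ry": 0,"rz": 0},
  {"hand": 0,"tx": 0,"ty": 0.003,"tz": 0,"rx": 0,"ry": 0,"rz": 0},
  {"hand": 0,"tx": 0,"ty": 0.003,"tz": 0,"rx": 0,"ry": 0,"rz": 0},
  {"hand": 0,"tx": 0,"ty": 0.003,"tz": 0,"rx": 0,"ry": 0,"rz": 0},
  {"hand": 0,"tx": 0,"ty": 0.003,"tz": 0,"rx": 0,"ry": 0,"rz": 0},
  {"hand": 0,"tx": 0,"ty": 0.003,"tz": 0,"rx": 0,"ry": 0,"rz": 0},
  {"hand": 0,"tx": 0,"ty": 0.003,"tz": 0,"rx": 0,"ry": 0,"rz": 0},
  {"hand": 0,"tx": 0,"ty": 0.003,"tz": 0,"rx": 0,"ry": 0,"rz": 0},
  {"hand": 0,"tx": 0,"ty": 0.003,"tz": 0,"rx": 0,"ry": 0,"rz": 0},
  {"hand": 0,"tx": 0,"ty": 0.002,"tz": 0,"rx": 0,"ry": 0,"rz": 0},
])

```text
time_s: 7.38
position: [0.5714, -0.1196, 0.0244]
ee_rot: [-0.0, -0.113, 0.994, 0.0]
wrist_force: [0.7, -3.8, 1.7]
finger_gap: -0.0002
```

```bash
python3 -c "
from h import *
st();d=cap('side','side5.png');crop(d,'side5c.png',215,155,365,295,5);st()
d=cap('wrist','w5.png');d=cap('top','top5.png');crop(d,'top5c.png',195,140,350,280,5)"
```

```text
t 7.3833 pos [ 571.4 -119.6   24.4] press [-181.    20.9] F [ 0.7 -3.8  1.7] T [-0.47 -0.05  0.02] gap -0.0002 toolz [-0.  0. -1.]
t 7.4333 pos [ 571.2 -119.2   24.4] press [-180.6   20.9] F [ 0.7 -1.6  0.4] T [-0.31 -0.11 -0.01] gap -0.0 toolz [-0.     0.001 -1.   ]
```

View pics/side5c.png

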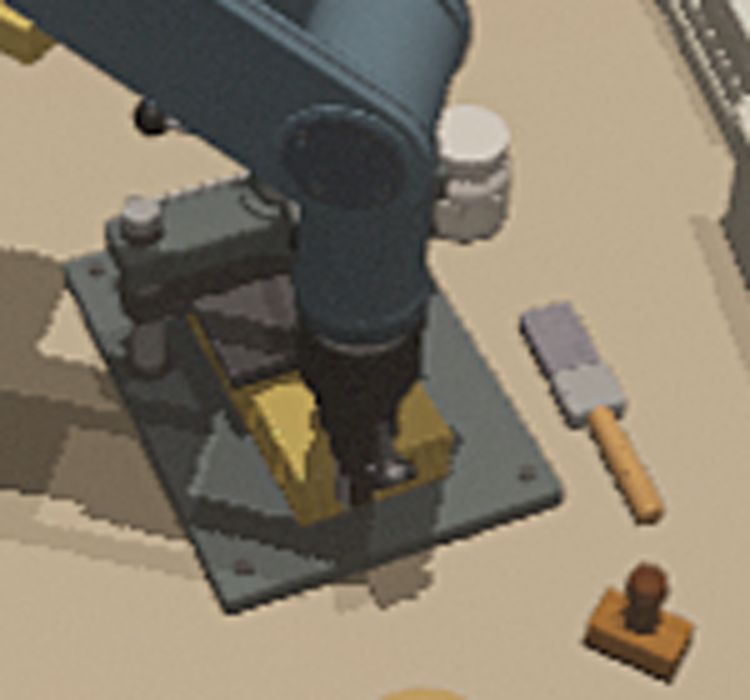

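View pics/w5.png

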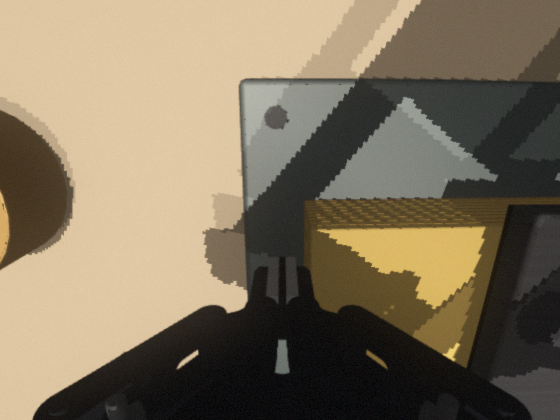

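View pics/top5c.png

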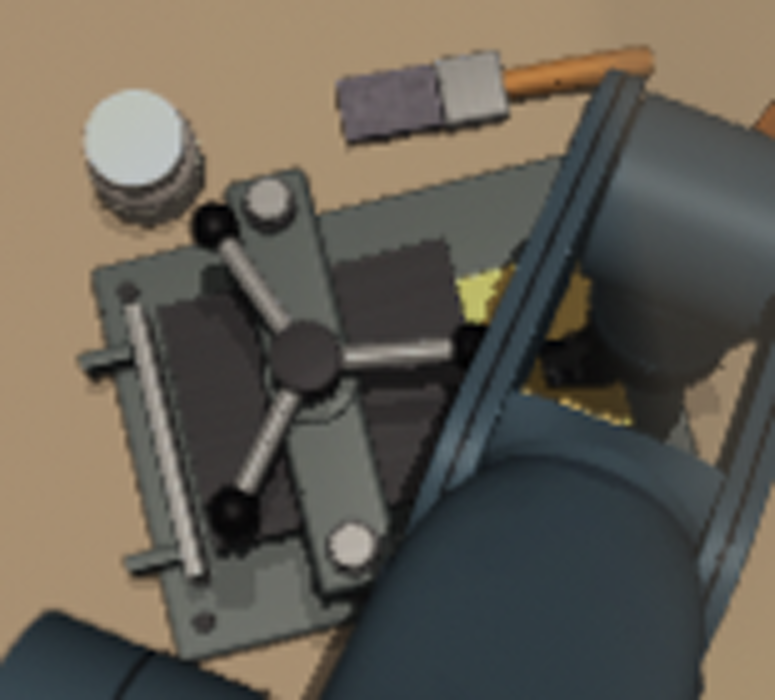

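```bash
python3 -c "
from h import *
d=load('wrist');crop(d,'w5a.png',230,60,560,250,2.4)"
```

```text
(no output)
```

View pics/w5a.png

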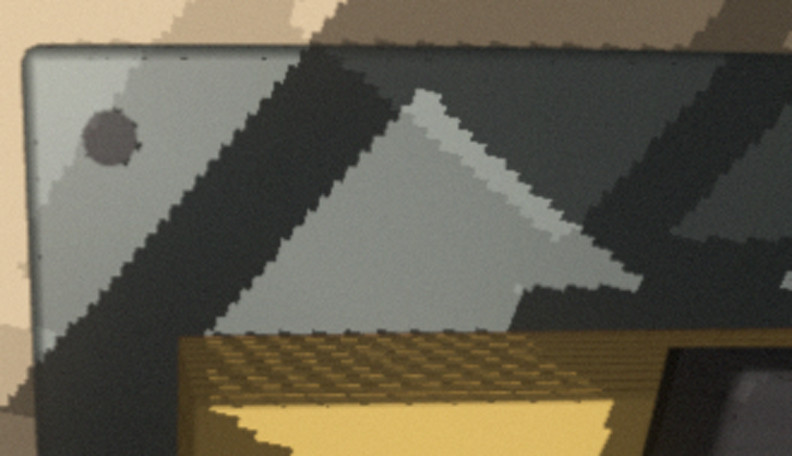

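```bash
python3 -c "
from h import *
d=load('wrist')
f=lambda x,y,z: toP(atz(d,230+x/2.4,60+y/2.4,z))
for a,b,z in [((40,46),(785,51),.02),((180,338),(785,329),.02),((210,406),(612,399),.065),((26,60),(40,450),.02)]:
  A,B=f(*a,z),f(*b,z);print(A*1000,B*1000,np.arctan2(*(B-A)[::-1]))
"
```

```text
[-198.17857732  117.08976806] [-33.04077289 117.60829955] 0.0031399823595364266
[-166.39121169   50.84270598] [-14.7978568   53.13618713] 0.01512801262144227
[-164.06412059   51.56099785] [-88.12021525  52.74539809] 0.015594460450851088
[-201.32799374  114.26057965] [-201.76732147   20.67424115] -1.575490649823712
```

Block yaw left is about 0.012 rad, with about 14 mm to go. The same push line will take it out.

Request:
move_arm([
  {"hand": 0,"tx": 0,"ty": 0.003,"tz": 0,"rx": 0,"ry": 0,"rz": 0},
  {"hand": 0,"tx": 0,"ty": 0.003,"tz": 0,"rx": 0,"ry": 0,"rz": 0},
  {"hand": 0,"tx": 0,"ty": 0.003,"tz": 0,"rx": 0,"ry": 0,"rz": 0},
  {"hand": 0,"tx": 0,"ty": 0.001,"tz": 0,"rx": 0,"ry": 0,"rz": 0},
  {"hand": 0,"tx": 0,"ty": 0.001,"tz": 0,"rx": 0,"ry": 0,"rz": 0},
  {"hand": 0,"tx": 0,"ty": 0.001,"tz": 0,"rx": 0,"ry": 0,"rz": 0},
  {"hand": 0,"tx": 0,"ty": 0,"tz": 0,"rx": 0,"ry": 0,"rz": 0},
])

```text
time_s: 8.12
position: [0.5686, -0.1079, 0.0243]
ee_rot: [-0.0, -0.113, 0.994, 0.0]
wrist_force: [0.1, -0.3, -0.9]
finger_gap: 0.0002
```

```bash
python3 -c "
from h import *
st();d=cap('wrist','w6.png');crop(d,'w6a.png',230,60,560,250,2.4)"
```

```text
t 8.1167 pos [ 568.6 -107.9   24.3] press [-169.    20.9] F [ 0.1 -0.3 -0.9] T [-0.12  0.01  0.02] gap 0.0002 toolz [-0.  0. -1.]
```

View pics/w6a.png

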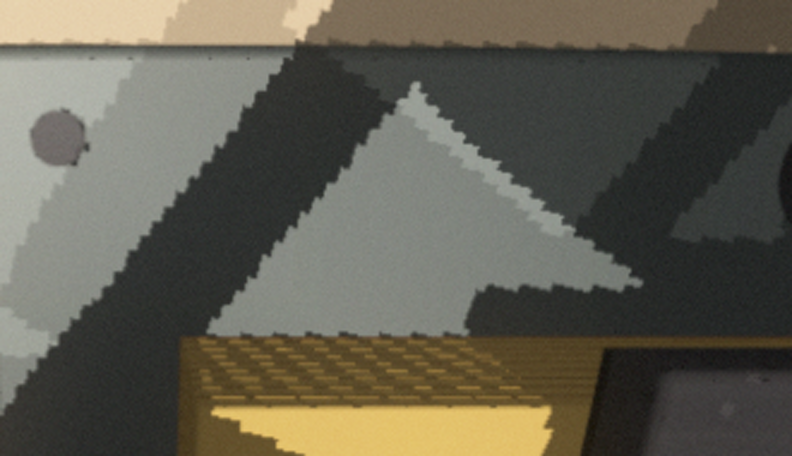

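Request:
move_arm([
  {"hand": 0,"tx": 0,"ty": 0.001,"tz": 0,"rx": 0,"ry": 0,"rz": 0},
  {"hand": 0,"tx": 0,"ty": 0.001,"tz": 0,"rx": 0,"ry": 0,"rz": 0},
  {"hand": 0,"tx": 0,"ty": 0.001,"tz": 0,"rx": 0,"ry": 0,"rz": 0},
])

```text
time_s: 8.42
position: [0.5685, -0.1075, 0.0245]
ee_rot: [0.0, -0.113, 0.994, -0.002]
wrist_force: [-0.9, -11.4, -3.0]
finger_gap: 0.0
```

```bash
python3 -c "
from h import *
st()
d=load('wrist')
f=lambda x,y,z: toP(atz(d,230+x/2.4,60+y/2.4,z))
for a,b,z in [((5,45),(785,52),.02),((182,338),(785,337),.02),((212,407),(548,406),.065)]:
  A,B=f(*a,z),f(*b,z);print(A*1000,B*1000,np.arctan2(*(B-A)[::-1]))"
```

```text
t 8.4167 pos [ 568.5 -107.5   24.5] press [-168.6   21. ] F [ -0.9 -11.4  -3. ] T [-1.96  0.06  0.02] gap 0.0 toolz [ 0.001 -0.003 -1.   ]
[-194.18144204  117.39372928] [-21.51182102 117.43759955] 0.0002540705860474027
[-154.36292363   50.94248839] [-2.74113781 51.11905048] 0.0011644897667989831
[-152.14636755   51.46258625] [-88.72734027  51.46505588] 3.894150696556531e-05
```

Request:
move_arm([
  {"hand": 0,"tx": 0,"ty": 0.001,"tz": 0,"rx": 0,"ry": 0,"rz": 0},
  {"hand": 0,"tx": 0,"ty": 0.001,"tz": 0,"rx": 0,"ry": 0,"rz": 0},
  {"hand": 0,"tx": 0,"ty": 0,"tz": 0,"rx": 0,"ry": 0,"rz": 0},
  {"hand": 0,"tx": 0,"ty": 0,"tz": 0,"rx": 0,"ry": 0,"rz": 0},
])

```text
time_s: 8.75
position: [0.5685, -0.1075, 0.0248]
ee_rot: [0.0, -0.113, 0.994, -0.003]
wrist_force: [0.7, -14.7, -2.7]
finger_gap: 0.0003
```

```bash
python3 -c "
from h import *
st();d=cap('wrist','w7.png');crop(d,'w7a.png',230,60,560,250,2.4)"
```

```text
t 8.75 pos [ 568.5 -107.5   24.8] press [-168.6   21. ] F [  0.7 -14.7  -2.7] T [-2.49  0.05  0.09] gap 0.0003 toolz [ 0.002 -0.006 -1.   ]
```

View pics/w7a.png

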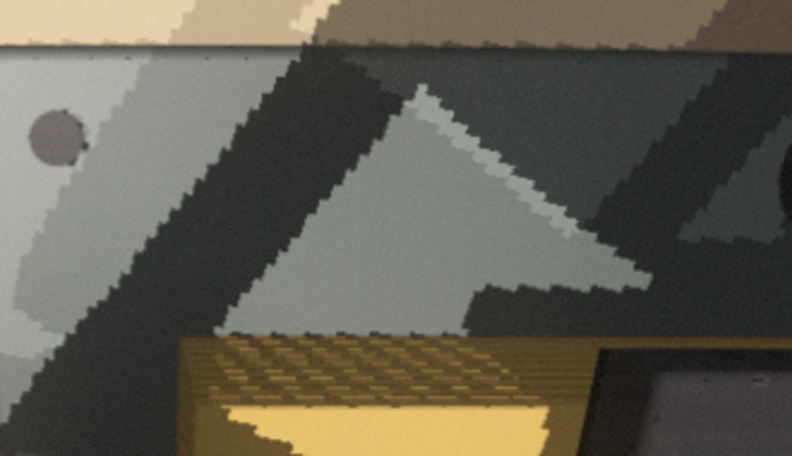

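Seated at 14.7 N, rigid, yaw ≈ 0.001 rad. I'll repeat the push from the other half of the face to make sure both corners are home.

Request:
move_arm([
  {"hand": 0,"tx": 0,"ty": -0.012,"tz": 0,"rx": 0,"ry": 0,"rz": 0},
  {"hand": 0,"tx": -0.016,"ty": 0,"tz": 0,"rx": 0,"ry": 0,"rz": 0},
  {"hand": 0,"tx": -0.016,"ty": 0,"tz": 0,"rx": 0,"ry": 0,"rz": 0},
  {"hand": 0,"tx": 0,"ty": 0,"tz": 0,"rx": 0,"ry": 0,"rz": 0},
  {"hand": 0,"tx": 0,"ty": 0.004,"tz": 0,"rx": 0,"ry": 0,"rz": 0},
  {"hand": 0,"tx": 0,"ty": 0.002,"tz": 0,"rx": 0,"ry": 0,"rz": 0},
  {"hand": 0,"tx": 0,"ty": 0.002,"tz": 0,"rx": 0,"ry": 0,"rz": 0},
  {"hand": 0,"tx": 0,"ty": 0.002,"tz": 0,"rx": 0,"ry": 0,"rz": 0},
  {"hand": 0,"tx": 0,"ty": 0.001,"tz": 0,"rx": 0,"ry": 0,"rz": 0},
  {"hand": 0,"tx": 0,"ty": 0,"tz": 0,"rx": 0,"ry": 0,"rz": 0},
])

```text
time_s: 9.63
position: [0.5992, -0.1005, 0.0247]
ee_rot: [0.0, -0.113, 0.994, -0.003]
wrist_force: [0.8, -12.3, -3.7]
finger_gap: 0.0002
```

```bash
python3 -c "
from h import *
st()"
```

```text
t 9.6333 pos [ 599.2 -100.5   24.7] press [-168.7  -10.6] F [  0.8 -12.3  -3.7] T [-1.87 -0.14  0.01] gap 0.0002 toolz [ 0.001 -0.005 -1.   ]
```

Both push points stop at press-x -168.6 and -168.7, so the block is home and square. Retreating and raising to clear.

Request:
move_arm([
  {"hand": 0,"tx": 0,"ty": -0.03,"tz": 0,"rx": 0,"ry": 0,"rz": 0},
  {"hand": 0,"tx": 0,"ty": -0.036,"tz": 0,"rx": 0,"ry": 0,"rz": 0},
  {"hand": 0,"tx": 0,"ty": 0,"tz": -0.036,"rx": 0,"ry": 0,"rz": 0},
  {"hand": 0,"tx": 0,"ty": 0,"tz": -0.036,"rx": 0,"ry": 0,"rz": 0},
  {"hand": 0,"tx": 0,"ty": 0,"tz": -0.036,"rx": 0,"ry": 0,"rz": 0},
  {"hand": 0,"tx": 0,"ty": 0,"tz": -0.036,"rx": 0,"ry": 0,"rz": 0},
  {"hand": 0,"tx": 0,"ty": 0,"tz": -0.036,"rx": 0,"ry": 0,"rz": 0},
  {"hand": 0,"tx": 0,"ty": 0,"tz": -0.036,"rx": 0,"ry": 0,"rz": 0},
  {"hand": 0,"tx": 0,"ty": 0,"tz": -0.036,"rx": 0,"ry": 0,"rz": 0},
  {"hand": 0,"tx": 0,"ty": 0,"tz": 0,"rx": 0,"ry": 0,"rz": 0},
])

```text
time_s: 10.47
position: [0.6162, -0.1624, 0.2855]
ee_rot: [0.006, -0.113, 0.994, -0.003]
wrist_force: [0.2, -0.4, 1.2]
finger_gap: 0.0005
```

```bash
python3 -c "
from h import *
st();a=np.radians(75);H=np.array([.5522,.0627]);go(H+.058*np.array([np.cos(a),np.sin(a)]),.146)
d=cap('top','top8.png');crop(d,'top8c.png',195,140,350,280,5);d=cap('side','side8.png');crop(d,'side8c.png',215,155,365,295,5)"
```

```text
t 10.4667 pos [ 616.2 -162.4  285.5] press [-232.8  -13.2] F [ 0.2 -0.4  1.2] T [-0.03  0.01 -0.05] gap 0.0005 toolz [ 0.012 -0.006 -1.   ]
tool shift mm [-13.9 286.1 137.3] rz -0.0
```

View pics/side8c.png

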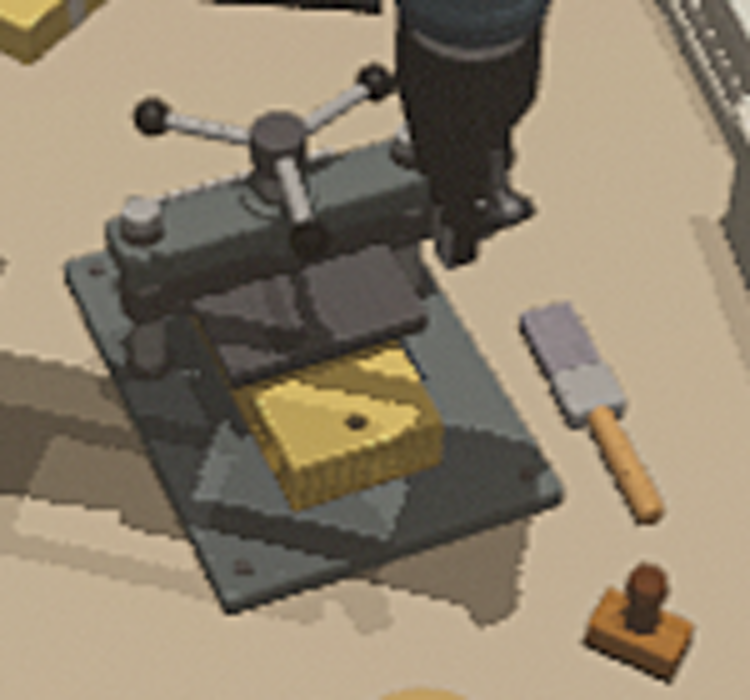

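View pics/top8c.png

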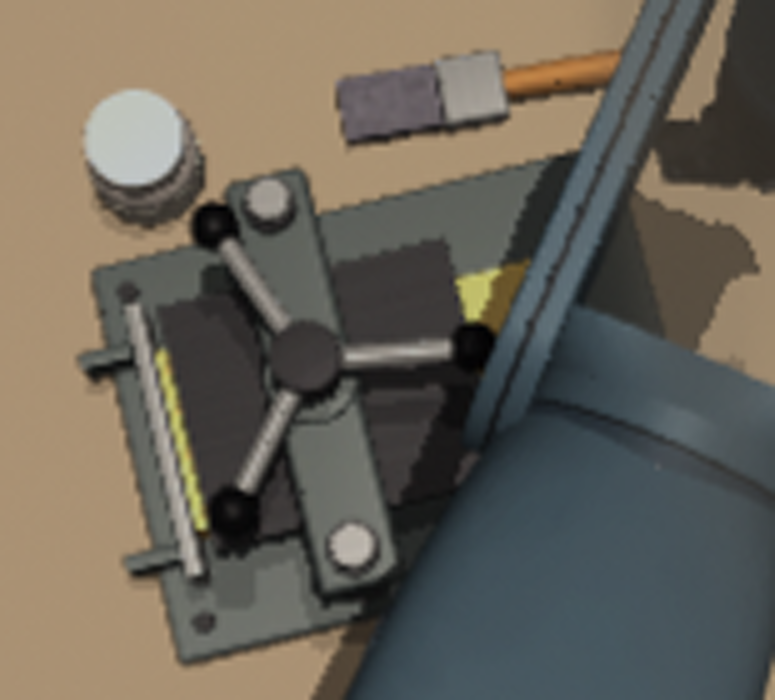

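The top view shows the block's far end as an even yellow strip against the stop (crop (160,350)-(205,530)). Now moving over the handle.

Request:
move_arm([
  {"hand": 0,"tx": -0.002,"ty": 0.036,"tz": 0,"rx": 0,"ry": 0,"rz": 0},
  {"hand": 0,"tx": -0.002,"ty": 0.036,"tz": 0,"rx": 0,"ry": 0,"rz": 0},
  {"hand": 0,"tx": -0.002,"ty": 0.036,"tz": 0,"rx": 0,"ry": 0,"rz": 0},
  {"hand": 0,"tx": -0.002,"ty": 0.036,"tz": 0,"rx": 0,"ry": 0,"rz": 0},
  {"hand": 0,"tx": -0.002,"ty": 0.036,"tz": 0,"rx": 0,"ry": 0,"rz": 0},
  {"hand": 0,"tx": -0.002,"ty": 0.036,"tz": 0,"rx": 0,"ry": 0,"rz": 0},
  {"hand": 0,"tx": -0.002,"ty": 0.036,"tz": 0,"rx": 0,"ry": 0,"rz": 0},
  {"hand": 0,"tx": 0,"ty": 0.034,"tz": 0,"rx": 0,"ry": 0,"rz": 0},
  {"hand": 0,"tx": 0,"ty": 0,"tz": 0,"rx": 0,"ry": 0,"rz": 0},
  {"hand": 0,"tx": 0,"ty": 0,"tz": 0,"rx": 0,"ry": 0,"rz": 0},
  {"hand": 0,"tx": 0,"ty": 0,"tz": 0,"rx": 0,"ry": 0,"rz": 0},
])

```text
time_s: 11.48
position: [0.5625, 0.1201, 0.275]
ee_rot: [-0.001, -0.113, 0.994, -0.0]
wrist_force: [0.6, 1.3, 0.5]
finger_gap: 0.0001
```

```bash
cat >> h.py <<'E'
H=np.array([.5522,.0627])
def pol(r,deg): a=np.radians(deg); return H+r*np.array([np.cos(a),np.sin(a)])
E
python3 -c "
from h import *
st();go(pol(.058,75),.146)
d=cap('side','side9.png');crop(d,'side9c.png',215,155,365,295,5);d=cap('wrist','w9.png')"
```

```text
t 11.4833 pos [562.5 120.1 275. ] press [ 54.5 -24.4] F [0.6 1.3 0.5] T [-0.02  0.01  0.02] gap 0.0001 toolz [-0.003 -0.001 -1.   ]
tool shift mm [ -4.6  -2.4 129. ] rz 0.0
```

View pics/side9c.png

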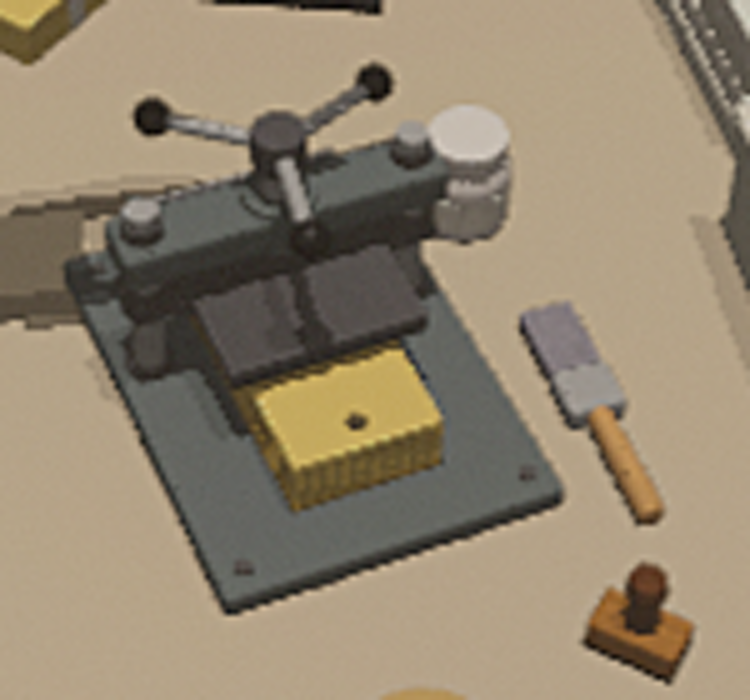

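View pics/w9.png

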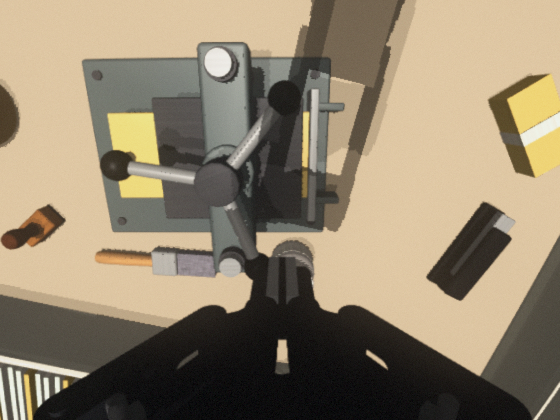

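Request:
move_arm([
  {"hand": 0,"tx": -0.004,"ty": -0.002,"tz": 0.03,"rx": 0,"ry": 0,"rz": 0},
  {"hand": 0,"tx": 0,"ty": 0,"tz": 0.03,"rx": 0,"ry": 0,"rz": 0},
  {"hand": 0,"tx": 0,"ty": 0,"tz": 0.03,"rx": 0,"ry": 0,"rz": 0},
  {"hand": 0,"tx": 0,"ty": 0,"tz": 0.02,"rx": 0,"ry": 0,"rz": 0},
  {"hand": 0,"tx": 0,"ty": 0,"tz": 0.018,"rx": 0,"ry": 0,"rz": 0},
  {"hand": 0,"tx": 0,"ty": 0,"tz": 0,"rx": 0,"ry": 0,"rz": 0},
  {"hand": 0,"tx": 0,"ty": 0,"tz": 0,"rx": 0,"ry": 0,"rz": 0},
])

```text
time_s: 12.17
position: [0.5673, 0.1179, 0.1475]
ee_rot: [-0.001, -0.112, 0.994, 0.0]
wrist_force: [0.6, -0.6, 0.8]
finger_gap: 0.0002
```

```bash
python3 -c "
from h import *
st();s,R=tool()
prev=s['position'][:2]
for a in [70,63,56,49,42,35,28,21,14,7,0,-7,-14,-21,-28,-35,-42,-49,-56,-63,-70]:
  p=pol(.058,a);d=R.inv().apply(np.r_[p-prev,0]);print(a,np.round(d*1000,1)[:2]);prev=p
d=cap('side','side10.png');crop(d,'side10c.png',215,155,365,295,5);d=cap('wrist','w10.png')"
```

```text
t 12.1667 pos [567.3 117.9 147.5] press [ 51.3 -28.6] F [ 0.6 -0.6  0.8] T [-0.    0.01  0.03] gap 0.0002 toolz [-0.003 -0.    -1.   ]
70 [-4.5 -1.8]
63 [-5.7 -4.2]
56 [-5.1 -4.9]
49 [-4.5 -5.5]
42 [-3.8 -6. ]
35 [-3.1 -6.4]
28 [-2.3 -6.7]
21 [-1.4 -6.9]
14 [-0.6 -7.1]
7 [ 0.3 -7.1]
0 [ 1.2 -7. ]
-7 [ 2.  -6.8]
-14 [ 2.8 -6.5]
-21 [ 3.6 -6.1]
-28 [ 4.3 -5.6]
-35 [ 5.  -5.1]
-42 [ 5.5 -4.4]
-49 [ 6.  -3.7]
-56 [ 6.4 -3. ]
-63 [ 6.7 -2.1]
-70 [ 7.  -1.3]
```

View pics/side10c.png

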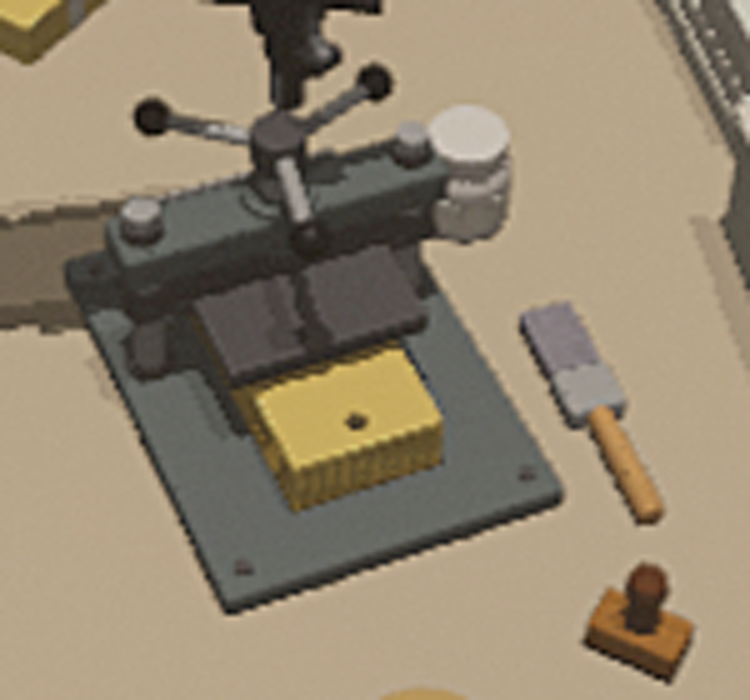

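View pics/w10.png

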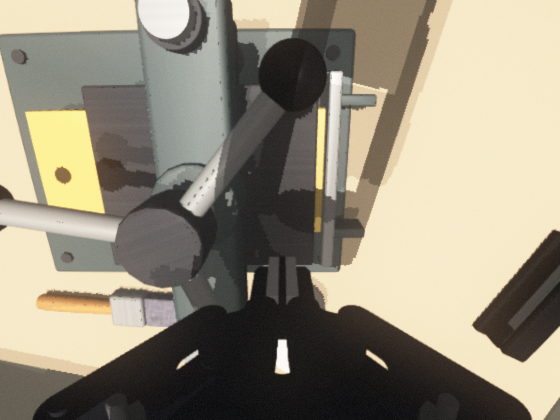

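Request:
move_arm([
  {"hand": 0,"tx": -0.0045,"ty": -0.0018,"tz": 0,"rx": 0,"ry": 0,"rz": 0},
  {"hand": 0,"tx": -0.0057,"ty": -0.0042,"tz": 0,"rx": 0,"ry": 0,"rz": 0},
  {"hand": 0,"tx": -0.0051,"ty": -0.0049,"tz": 0,"rx": 0,"ry": 0,"rz": 0},
  {"hand": 0,"tx": -0.0045,"ty": -0.0055,"tz": 0,"rx": 0,"ry": 0,"rz": 0},
  {"hand": 0,"tx": -0.0038,"ty": -0.006,"tz": 0,"rx": 0,"ry": 0,"rz": 0},
  {"hand": 0,"tx": -0.0031,"ty": -0.0064,"tz": 0,"rx": 0,"ry": 0,"rz": 0},
  {"hand": 0,"tx": -0.0023,"ty": -0.0067,"tz": 0,"rx": 0,"ry": 0,"rz": 0},
  {"hand": 0,"tx": -0.0014,"ty": -0.0069,"tz": 0,"rx": 0,"ry": 0,"rz": 0},
  {"hand": 0,"tx": -0.0006,"ty": -0.0071,"tz": 0,"rx": 0,"ry": 0,"rz": 0},
  {"hand": 0,"tx": 0.0003,"ty": -0.0071,"tz": 0,"rx": 0,"ry": 0,"rz": 0},
])

```text
time_s: 13.1
position: [0.6106, 0.0704, 0.1482]
ee_rot: [-0.0, -0.113, 0.994, 0.0]
wrist_force: [-0.8, 2.4, -1.6]
finger_gap: 0.0003
```

```bash
python3 -c "
from h import *
st();s=sense();r=s['position'][:2]-H;print(np.linalg.norm(r),np.degrees(np.arctan2(r[1],r[0])))
d=cap('top','top11.png');crop(d,'top11c.png',195,140,350,280,5);d=cap('side','side11.png');crop(d,'side11c.png',215,155,365,295,5)"
```

```text
t 13.1 pos [610.6  70.4 148.2] press [ -4.7 -60.1] F [-0.8  2.4 -1.6] T [0.4  0.13 0.02] gap 0.0003 toolz [-0.  0. -1.]
0.05893435158878138 7.532788309898147
```

View pics/side11c.png

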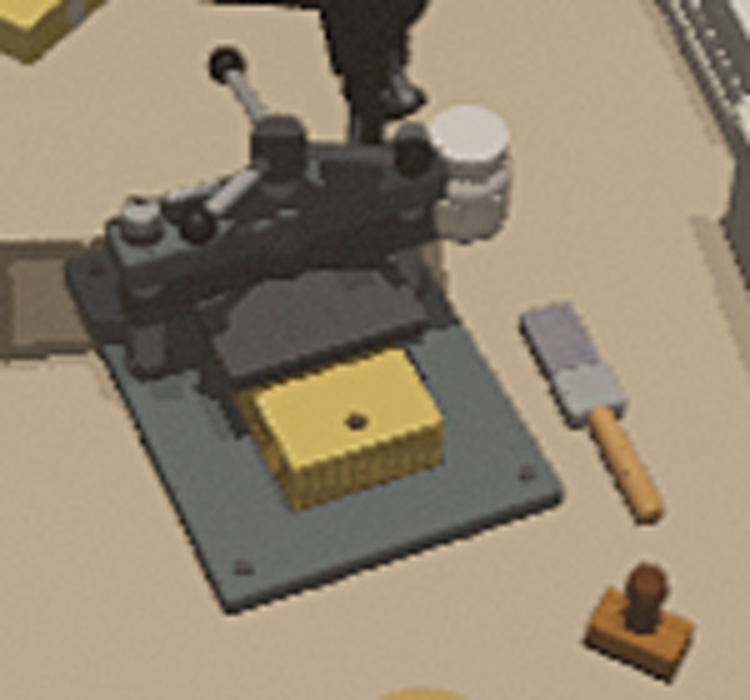

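The handle is turning with the finger (ball now at side crop (412,140)), at 2.4 N. Continuing the arc.

Request:
move_arm([
  {"hand": 0,"tx": 0.0012,"ty": -0.007,"tz": 0,"rx": 0,"ry": 0,"rz": 0},
  {"hand": 0,"tx": 0.002,"ty": -0.0068,"tz": 0,"rx": 0,"ry": 0,"rz": 0},
  {"hand": 0,"tx": 0.0028,"ty": -0.0065,"tz": 0,"rx": 0,"ry": 0,"rz": 0},
  {"hand": 0,"tx": 0.0036,"ty": -0.0061,"tz": 0,"rx": 0,"ry": 0,"rz": 0},
  {"hand": 0,"tx": 0.0043,"ty": -0.0056,"tz": 0,"rx": 0,"ry": 0,"rz": 0},
  {"hand": 0,"tx": 0.005,"ty": -0.0051,"tz": 0,"rx": 0,"ry": 0,"rz": 0},
  {"hand": 0,"tx": 0.0055,"ty": -0.0044,"tz": 0,"rx": 0,"ry": 0,"rz": 0},
  {"hand": 0,"tx": 0.006,"ty": -0.0037,"tz": 0,"rx": 0,"ry": 0,"rz": 0},
  {"hand": 0,"tx": 0.0064,"ty": -0.003,"tz": 0,"rx": 0,"ry": 0,"rz": 0},
  {"hand": 0,"tx": 0.0067,"ty": -0.0021,"tz": 0,"rx": 0,"ry": 0,"rz": 0},
  {"hand": 0,"tx": 0.007,"ty": -0.0013,"tz": 0,"rx": 0,"ry": 0,"rz": 0},
  {"hand": 0,"tx": 0,"ty": 0,"tz": 0,"rx": 0,"ry": 0,"rz": 0},
])

```text
time_s: 14.2
position: [0.5712, 0.0086, 0.1485]
ee_rot: [-0.001, -0.113, 0.994, -0.0]
wrist_force: [-0.4, -0.3, -0.1]
finger_gap: 0.0
```

```bash
python3 -c "
from h import *
st();s=sense();r=s['position'][:2]-H;print(np.linalg.norm(r),np.degrees(np.arctan2(r[1],r[0])))
d=cap('top','top12.png');crop(d,'top12c.png',195,140,350,280,5);d=cap('side','side12.png');crop(d,'side12c.png',215,155,365,295,5)"
```

```text
t 14.2 pos [571.2   8.6 148.5] press [-56.1  -7.7] F [-0.4 -0.3 -0.1] T [0.02 0.03 0.  ] gap 0.0 toolz [-0.001 -0.001 -1.   ]
0.05734864082511928 -70.69803834229886
```

View pics/side12c.png

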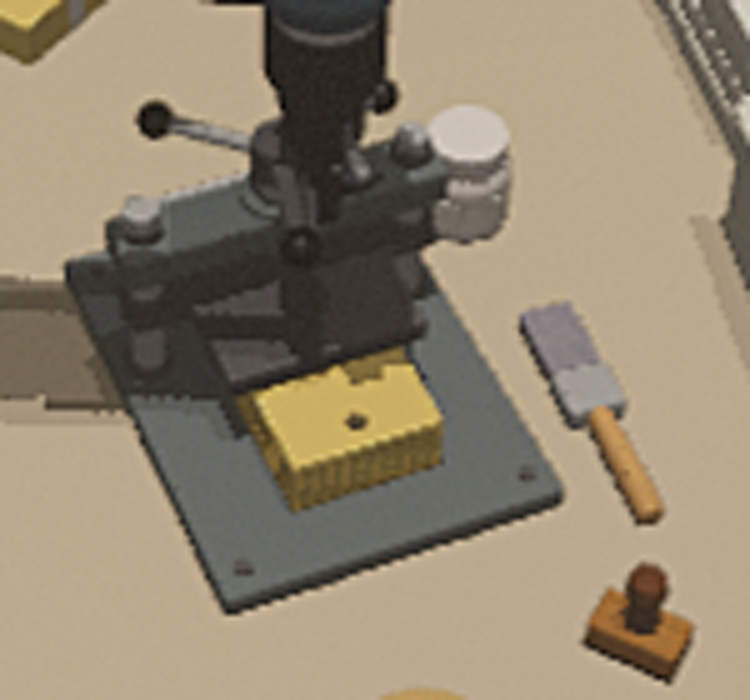

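View pics/top12c.png

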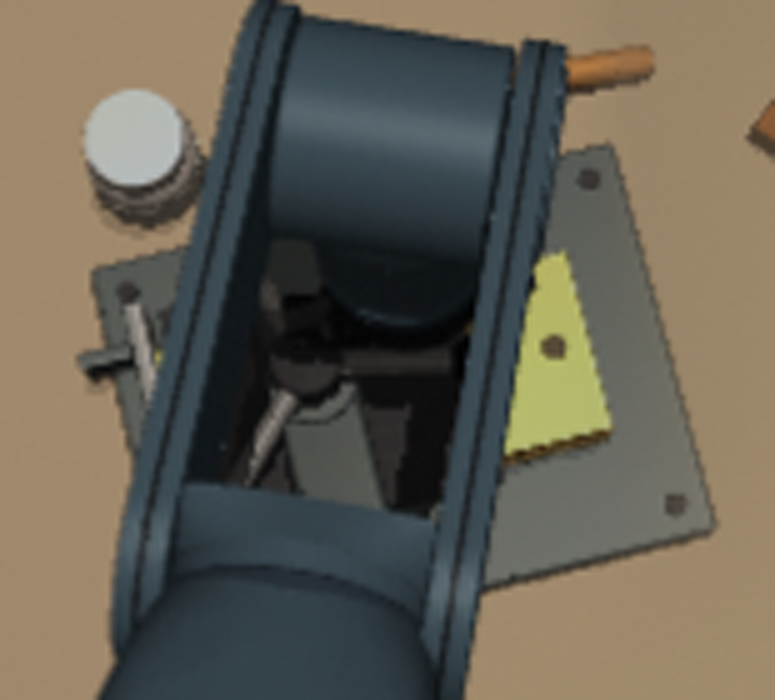

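The handle turned about 120° (front ball at side crop (302,245)), so the value is about 3.2. The same arm can be pushed on round, with no repositioning.

```bash
python3 -c "
from h import *
s,R=tool()
prev=pol(.058,-70)
for a in range(-77,-183,-7):
  p=pol(.058,a);d=R.inv().apply(np.r_[p-prev,0]);print(a,np.round(d*1000,1)[:2]);prev=p
"
```

```text
-77 [ 7.1 -0.4]
-84 [7.1 0.4]
-91 [7.  1.3]
-98 [6.8 2.1]
-105 [6.4 2.9]
-112 [6.  3.7]
-119 [5.5 4.4]
-126 [5. 5.]
-133 [4.3 5.6]
-140 [3.6 6.1]
-147 [2.8 6.5]
-154 [2.  6.8]
-161 [1.2 7. ]
-168 [0.3 7.1]
-175 [-0.5  7.1]
-182 [-1.4  6.9]
```

Request:
move_arm([
  {"hand": 0,"tx": 0.0071,"ty": -0.0004,"tz": 0.002,"rx": 0,"ry": 0,"rz": 0},
  {"hand": 0,"tx": 0.0071,"ty": 0.0004,"tz": 0.002,"rx": 0,"ry": 0,"rz": 0},
  {"hand": 0,"tx": 0.007,"ty": 0.0013,"tz": 0.001,"rx": 0,"ry": 0,"rz": 0},
  {"hand": 0,"tx": 0.0068,"ty": 0.0021,"tz": 0,"rx": 0,"ry": 0,"rz": 0},
  {"hand": 0,"tx": 0.0064,"ty": 0.0029,"tz": 0,"rx": 0,"ry": 0,"rz": 0},
  {"hand": 0,"tx": 0.006,"ty": 0.0037,"tz": 0,"rx": 0,"ry": 0,"rz": 0},
  {"hand": 0,"tx": 0.0055,"ty": 0.0044,"tz": 0,"rx": 0,"ry": 0,"rz": 0},
])

```text
time_s: 14.88
position: [0.5285, 0.0112, 0.1444]
ee_rot: [0.005, -0.113, 0.994, -0.003]
wrist_force: [18.3, -14.4, -3.2]
finger_gap: -0.0001
```

```bash
cat >> h.py <<'E'
def hs():
    s=sense();r=s['position'][:2]-H;f=s['wrist_force'][:2];print('r',np.linalg.norm(r),'phi',np.degrees(np.arctan2(r[1],r[0])),'torque on hub',-(r[0]*f[1]-r[1]*f[0]))
E
python3 -c "
from h import *
st();hs()"
```

```text
t 14.8833 pos [528.5  11.2 144.4] press [-44.   33.2] F [ 18.3 -14.4  -3.2] T [-2.35 -2.89 -0.06] gap -0.0001 toolz [ 0.01  -0.004 -1.   ]
r 0.056710077055999744 phi -114.65410037572002 torque on hub -1.283634762790079
```

```bash
python3 -c "
from h import *
d=cap('side','side13.png');crop(d,'side13c.png',215,155,365,295,5);st();hs()"
```

```text
t 14.9333 pos [528.3  10.7 144.8] press [-44.4  33.5] F [13.4 -9.8 -4.7] T [-1.7  -2.18 -0.06] gap -0.0 toolz [ 0.01  -0.006 -1.   ]
r 0.05723338227486389 phi -114.67924710621006 torque on hub -0.9295487459934599
```

View pics/side13c.png

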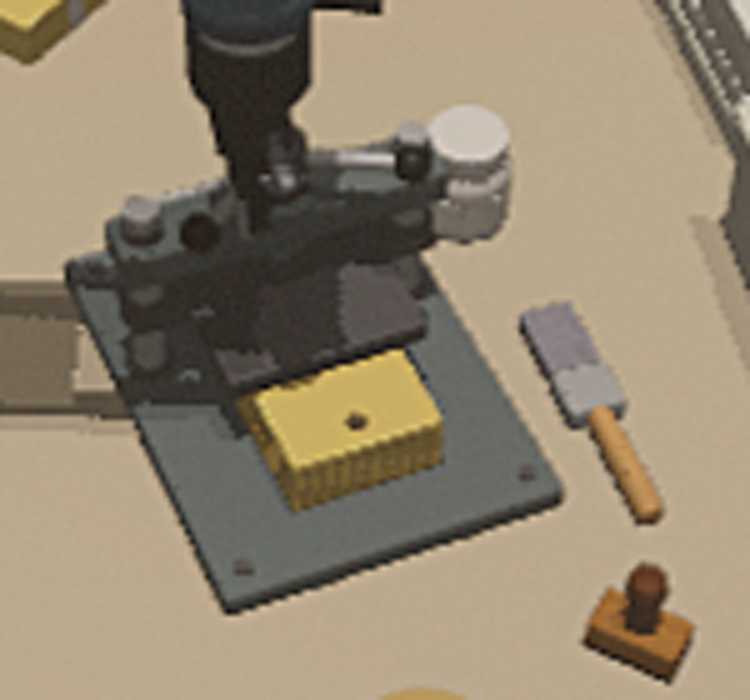

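```bash
python3 -c "
from h import *
d=load('side')
for z in (.175,.18,.185,.19):
  for u,v in ((200,232),(410,160)):
    r=atz(d,215+u/5,155+v/5,z)[:2]-H;print(z,np.linalg.norm(r),np.degrees(np.arctan2(r[1],r[0])))"
```

```text
0.175 0.08178491678832807 -136.75677212365022
0.175 0.0847749123452835 -9.320292658138518
0.18 0.08554859372172217 -134.66970051772753
0.18 0.08456008120636321 -12.793250911167862
0.185 0.08941614394729958 -132.7608191991622
0.185 0.08465684582190555 -16.27105867254245
0.19 0.09337466115597672 -131.0119800947492
0.19 0.08506414283240571 -19.72823298796515
```

Request:
move_arm([
  {"hand": 0,"tx": 0.0025,"ty": 0.0025,"tz": 0,"rx": 0,"ry": 0,"rz": 0},
  {"hand": 0,"tx": 0.0025,"ty": 0.0025,"tz": 0,"rx": 0,"ry": 0,"rz": 0},
  {"hand": 0,"tx": 0,"ty": 0,"tz": 0,"rx": 0,"ry": 0,"rz": 0},
])

```text
time_s: 15.18
position: [0.5264, 0.0115, 0.1459]
ee_rot: [0.008, -0.113, 0.994, -0.006]
wrist_force: [19.4, -15.3, -4.2]
finger_gap: 0.0
```

```bash
python3 -c "
from h import *
st();hs();d=cap('wrist','w14.png');print(sense()['joint_efforts'])"
```

```text
t 15.1833 pos [526.4  11.5 145.9] press [-43.1  35.2] F [ 19.4 -15.3  -4.2] T [-2.64 -3.29 -0.1 ] gap 0.0 toolz [ 0.017 -0.01  -1.   ]
r 0.05732130064412039 phi -116.79138373929773 torque on hub -1.3893644585665077
[  8.89879972 -44.12440896 -16.36879206   3.83258656   7.56907672
  -0.07163759]
```

View pics/w14.png

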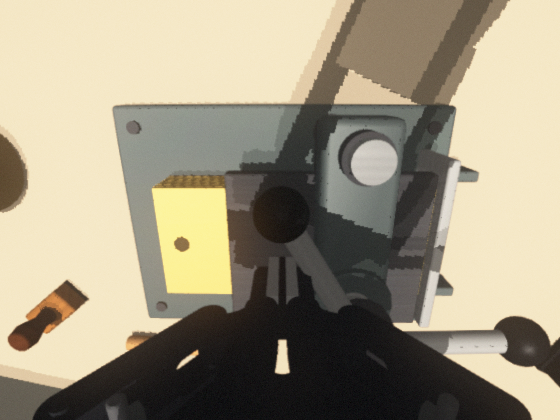

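Request:
move_arm([
  {"hand": 0,"tx": 0.0025,"ty": 0.0025,"tz": 0,"rx": 0,"ry": 0,"rz": 0},
  {"hand": 0,"tx": 0.0025,"ty": 0.0025,"tz": 0,"rx": 0,"ry": 0,"rz": 0},
  {"hand": 0,"tx": 0,"ty": 0,"tz": 0,"rx": 0,"ry": 0,"rz": 0},
])

```text
time_s: 15.48
position: [0.5243, 0.0131, 0.1463]
ee_rot: [0.012, -0.112, 0.994, -0.008]
wrist_force: [32.0, -21.7, -14.7]
finger_gap: -0.0001
```

```bash
python3 -c "
from h import *
st();hs()"
```

```text
t 15.4833 pos [524.3  13.1 146.3] press [-41.1  36.9] F [ 32.  -21.7 -14.7] T [-3.72 -5.15 -0.21] gap -0.0001 toolz [ 0.025 -0.013 -1.   ]
r 0.05687119130705071 phi -119.36317987831346 torque on hub -2.190210392304587
```

```bash
python3 -c "
from h import *
d=cap('side','side15.png');crop(d,'s15z.png',245,200,315,260,11);st();hs()
crop({'pixels':cv2.cvtColor(cv2.imread('pics/side0.png'),cv2.COLOR_BGR2RGB)},'s0z.png',245,200,315,260,11)
f=lambda q:(np.array(q)-[245,200])*11
for n,z in [('touch top',.083),('touch bot',.065),('h=1.1 top',.0925),('bot',.0745)]:
  print(n,[np.round(f(proj(d,np.r_[toW([-.09,y]),z]))) for y in (.07,-.07)])
for p in [(-.205,.12),(-.205,-.12)]: print('base',f(proj(d,np.r_[toW(p),.02])))
"
```

```text
t 15.5333 pos [524.4  13.1 146.3] press [-41.2  36.8] F [ 31.  -22.4 -15. ] T [-3.71 -5.16 -0.2 ] gap 0.0002 toolz [ 0.024 -0.013 -1.   ]
r 0.05689619166104763 phi -119.2958876143509 torque on hub -2.1619372436917805
touch top [array([176., 348.]), array([611., 213.])]
touch bot [array([177., 388.]), array([609., 253.])]
h=1.1 top [array([175., 327.]), array([613., 192.])]
bot [array([176., 367.]), array([610., 232.])]
base [163.74536946 827.09525002]
base [917.14782072 574.02462801]
```

View pics/s15z.png

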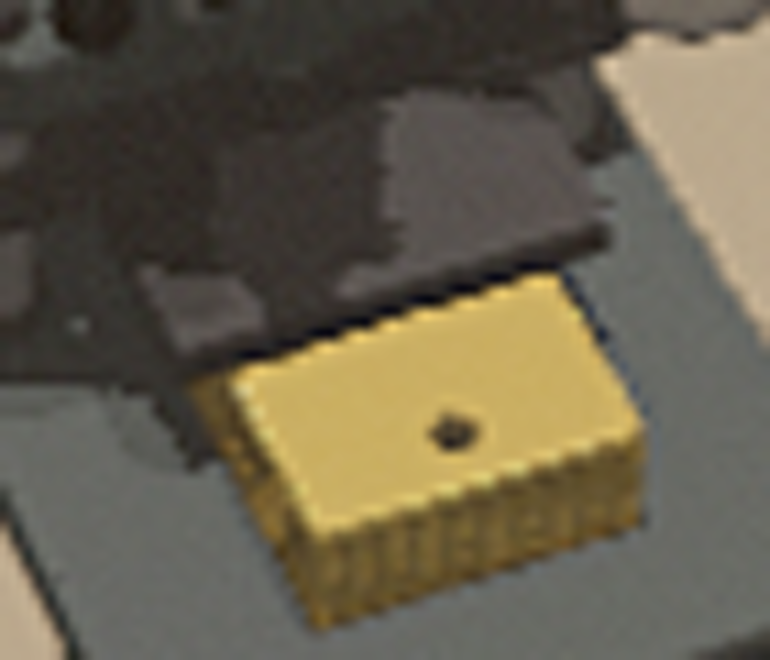

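View pics/s0z.png

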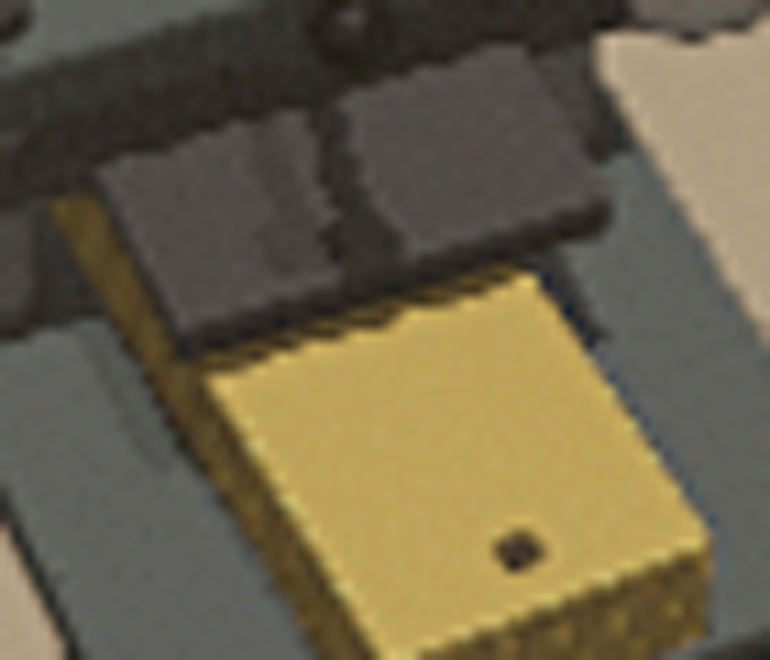

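```bash
python3 -c "
from h import *
d=load('side')
f=lambda q:(np.array(q)-[245,200])*11
for y in (.054,-.051): print('block top front',f(proj(d,np.r_[toW([-.156,y]),.065])),'bot',f(proj(d,np.r_[toW([-.156,y]),.02])))
c=lambda q:(np.array(q)-[215,155])*5
for p in [(-.205,.12),(-.205,-.12),(.115,.12)]: print('base',c(proj(d,np.r_[toW(p),.02])))
for p in [(0,.095),(0,-.095)]: print('post',c(proj(d,np.r_[toW(p),.168])))
for z in (.195,.1915,.19,.188):
  print('balls',z,[np.round(c(proj(d,np.r_[pol(.086,a),z])),1) for a in (153.7,33.3,-87)])
"
```

```text
block top front [312.59759427 534.15745182] bot [312.02829042 630.33882239]
block top front [643.7209002  427.24134331] bot [636.65481086 523.85423523]
base [224.42971339 600.95238637]
base [566.88537305 485.92028546]
base [ 58.98157566 257.95233098]
post [139.84570376 208.66670432]
post [410.93815393 130.81164953]
balls 0.195 [array([152.1, 110.6]), array([375.3,  76.3]), array([308.7, 231.7])]
balls 0.1915 [array([152.3, 114.6]), array([375.2,  80.3]), array([308.7, 235.7])]
balls 0.19 [array([152.4, 116.3]), array([375.1,  81.9]), array([308.6, 237.3])]
balls 0.188 [array([152.5, 118.5]), array([375. ,  84.2]), array([308.6, 239.6])]
```

Side-view fit: the balls started at z≈0.190, so the handle started at about 1.6 and is now about 4.6. The platen front edge is at or below the touch height, and the hub torque is 2.2 N m. One more firm increment.

Request:
move_arm([
  {"hand": 0,"tx": 0.0022,"ty": 0.0022,"tz": 0,"rx": 0,"ry": 0,"rz": 0},
  {"hand": 0,"tx": 0.0022,"ty": 0.0022,"tz": 0,"rx": 0,"ry": 0,"rz": 0},
  {"hand": 0,"tx": 0,"ty": 0,"tz": 0,"rx": 0,"ry": 0,"rz": 0},
])

```text
time_s: 15.78
position: [0.5228, 0.0145, 0.1467]
ee_rot: [0.015, -0.112, 0.994, -0.01]
wrist_force: [41.1, -26.8, -22.8]
finger_gap: -0.0004
```

```bash
python3 -c "
from h import *
st();hs()"
```

```text
t 15.7833 pos [522.8  14.5 146.7] press [-39.5  38. ] F [ 41.1 -26.8 -22.8] T [-4.66 -6.89 -0.27] gap -0.0004 toolz [ 0.032 -0.016 -0.999]
r 0.05645669794675713 phi -121.37151005188811 torque on hub -2.7676673559118914
```

Request:
move_arm([
  {"hand": 0,"tx": -0.005,"ty": -0.005,"tz": 0,"rx": 0,"ry": 0,"rz": 0},
  {"hand": 0,"tx": -0.006,"ty": -0.005,"tz": 0,"rx": 0,"ry": 0,"rz": 0},
  {"hand": 0,"tx": -0.006,"ty": -0.004,"tz": 0,"rx": 0,"ry": 0,"rz": 0},
  {"hand": 0,"tx": -0.006,"ty": -0.003,"tz": 0,"rx": 0,"ry": 0,"rz": 0},
  {"hand": 0,"tx": 0,"ty": 0,"tz": 0,"rx": 0,"ry": 0,"rz": 0},
  {"hand": 0,"tx": 0,"ty": 0,"tz": -0.03,"rx": 0,"ry": 0,"rz": 0},
  {"hand": 0,"tx": 0,"ty": 0,"tz": -0.036,"rx": 0,"ry": 0,"rz": 0},
  {"hand": 0,"tx": 0,"ty": 0,"tz": -0.036,"rx": 0,"ry": 0,"rz": 0},
  {"hand": 0,"tx": 0,"ty": 0,"tz": -0.036,"rx": 0,"ry": 0,"rz": 0},
  {"hand": 0,"tx": 0,"ty": 0.036,"tz": -0.01,"rx": 0,"ry": 0,"rz": 0},
  {"hand": 0,"tx": 0,"ty": 0.036,"tz": 0,"rx": 0,"ry": 0,"rz": 0},
  {"hand": 0,"tx": 0,"ty": 0.036,"tz": 0,"rx": 0,"ry": 0,"rz": 0},
  {"hand": 0,"tx": 0,"ty": 0.036,"tz": 0,"rx": 0,"ry": 0,"rz": 0},
  {"hand": 0,"tx": 0,"ty": 0.036,"tz": 0,"rx": 0,"ry": 0,"rz": 0},
  {"hand": 0,"tx": 0,"ty": 0.036,"tz": 0,"rx": 0,"ry": 0,"rz": 0},
  {"hand": 0,"tx": 0,"ty": 0.036,"tz": 0,"rx": 0,"ry": 0,"rz": 0},
  {"hand": 0,"tx": 0,"ty": 0,"tz": 0,"rx": 0,"ry": 0,"rz": 0},
])

```text
time_s: 17.2
position: [0.473, 0.2639, 0.2907]
ee_rot: [-0.002, -0.116, 0.993, 0.002]
wrist_force: [-0.3, 0.7, 0.8]
finger_gap: -0.0002
```

```bash
python3 -c "
from h import *
st()
d=cap('top','top16.png');crop(d,'top16c.png',195,140,350,280,5);d=cap('side','side16.png');crop(d,'side16c.png',215,155,365,295,5);crop(d,'s16z.png',245,200,315,260,11)"
```

```text
t 17.2 pos [473.  263.9 290.7] press [214.7  30.5] F [-0.3  0.7  0.8] T [-0.03  0.    0.02] gap -0.0002 toolz [-0.004  0.003 -1.   ]
```

View pics/top16c.png

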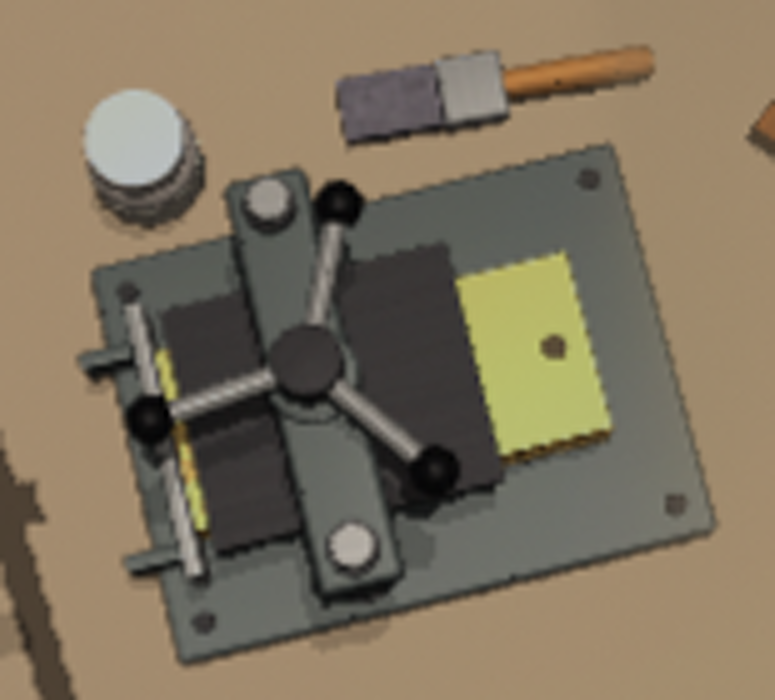

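View pics/side16c.png

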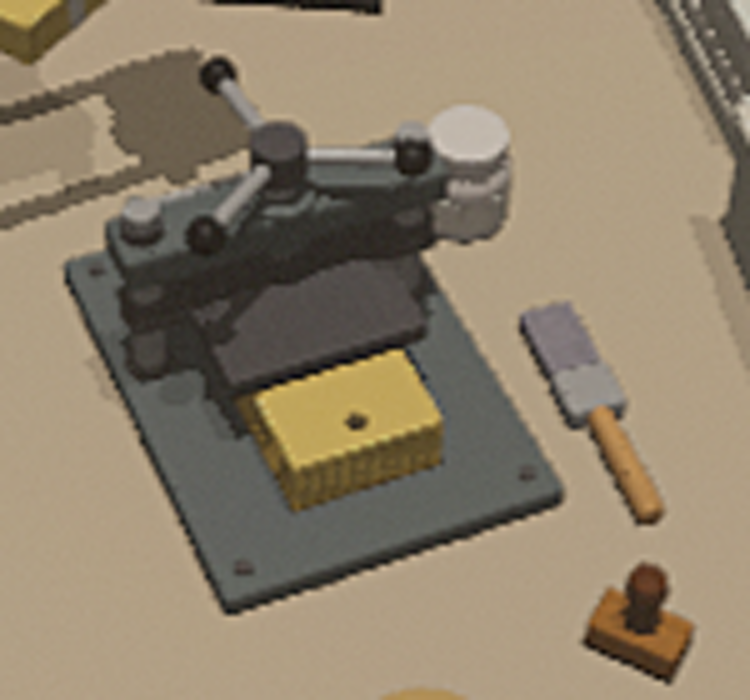

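View pics/s16z.png

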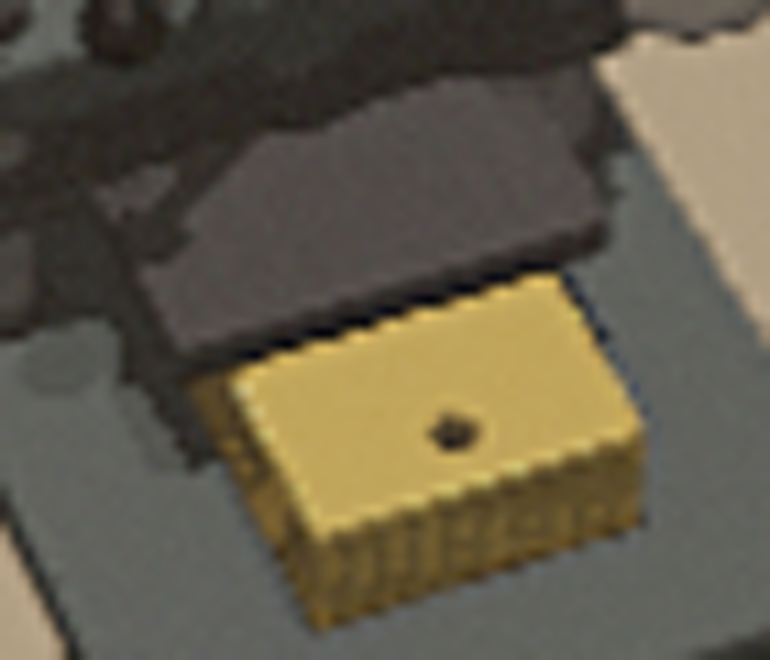

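```bash
python3 -c "
from h import *
d=load('top');e=load('side')
def fit(T,S):
  from scipy.optimize import least_squares
  def res(x):
    o=[]
    for k in range(3):
      q=np.r_[x[:2]+.086*np.array([np.cos(x[2]+k*2*np.pi/3),np.sin(x[2]+k*2*np.pi/3)]),x[3]]
      o+=list(proj(d,q)-(np.array(T[k])/5+[195,140]-.4))+list(proj(e,q)-(np.array(S[k])/5+[215,155]-.4))
    return np.array(o)
  r=least_squares(res,[.552,.0627,A,.185]);print(r.x,np.degrees(r.x[2]),np.abs(r.fun).max())
A=np.radians(-87);fit([(475,347),(214,222),(233,510)],[(306,238),(374,82),(150,117)])
A=np.radians(-138);fit([(435,468),(339,204),(150,418)],[(207,235),(412,155),(217,74)])
"
```

```text
[ 0.55090781  0.06259244 -1.51388416  0.19216527] -86.7391732491244 0.798284035235497
[ 0.55136433  0.06290597 -2.28678148  0.18316393] -131.02292730466422 0.31407976208589616
```

```bash
python3 -c "
from h import *
d=load('top');crop(d,'t16p.png',230,165,295,255,8);e=load('side');crop(e,'s16p.png',230,165,310,225,10)"
```

```text
(no output)
```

View pics/t16p.png

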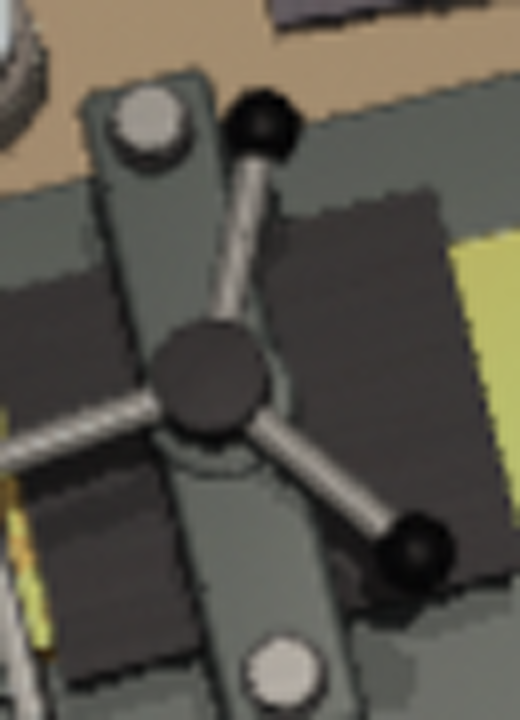

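View pics/s16p.png

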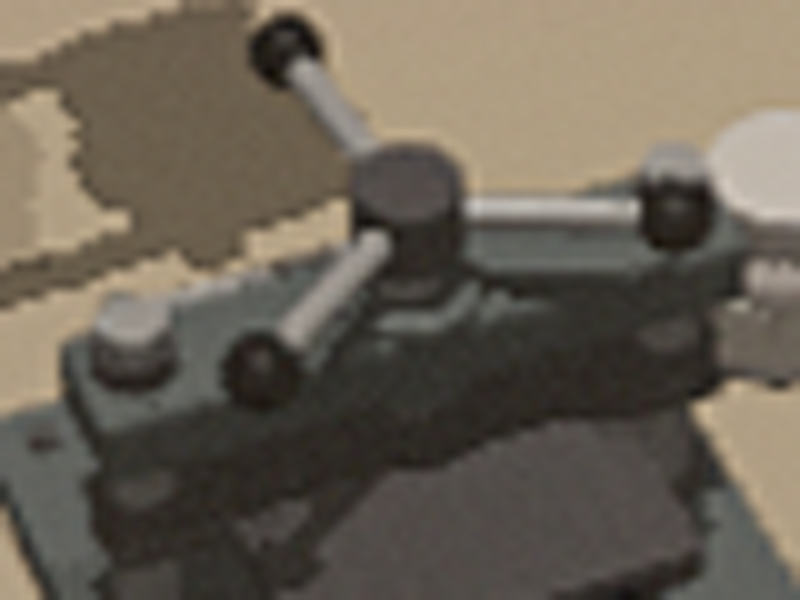

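```bash
python3 -c "
from h import *
d=load('top');e=load('side')
def tri(a,b):
  o1,r1=ray(d,*a);o2,r2=ray(e,*b);r1/=np.linalg.norm(r1);r2/=np.linalg.norm(r2)
  t=np.linalg.lstsq(np.c_[r1,-r2],o2-o1,rcond=None)[0];p,q=o1+r1*t[0],o2+r2*t[1];return np.round((p+q)/2*1000,1),round(np.linalg.norm(p-q)*1000,1)
T=lambda x,y:(230+x/8-.44,165+y/8-.44);S=lambda x,y:(230+x/10-.45,165+y/10-.45)
print('post-y',tri(T(150,118),S(675,160)));print('post+y',tri(T(282,670),S(135,318)));print('hubtop',tri(T(210,377),S(408,183)))
print('balls',tri(T(262,125),S(678,207)),tri(T(415,549),S(262,365)))
S2=lambda x,y:(245+x/11-.45,200+y/11-.45)
T5=lambda x,y:(195+x/5-.4,140+y/5-.4)
print('platen corners',tri(T5(447,247),S2(607,222)),tri(T5(500,478),S2(180,352)))
print('block top front',tri(T5(567,254),S2(645,430)),tri(T5(610,432),S2(320,530)))
print('ball top',tri(T(262,125),S(678,207)))
"
```

```text
post-y (array([643. ,  83.9, 169.8]), np.float64(0.5))
post+y (array([459.1,  42.3, 167.6]), np.float64(0.4))
hubtop (array([550.8,  63.2, 193.3]), np.float64(0.1))
balls (array([635.8,  46.2, 185.5]), np.float64(0.5)) (array([494.7,  -1.3, 184.6]), np.float64(1.3))
platen corners (array([636.4,  -9.8,  80.8]), np.float64(0.9)) (array([504.1, -36.9,  77.7]), np.float64(1.2))
block top front (array([634.6, -78. ,  64.9]), np.float64(0.5)) (array([533.1, -99.4,  64.6]), np.float64(3.3))
ball top (array([635.8,  46.2, 185.5]), np.float64(0.5))
```

```bash
python3 -c "
from h import *
for n,b,k,f in (('top0',(230,165,295,255),8,'t0p.png'),('side0',(230,165,310,225),10,'s0p.png')):
  crop({'pixels':cv2.cvtColor(cv2.imread('pics/%s.png'%n),cv2.COLOR_BGR2RGB)},f,*b,k)"
```

```text
(no output)
```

View pics/t0p.png

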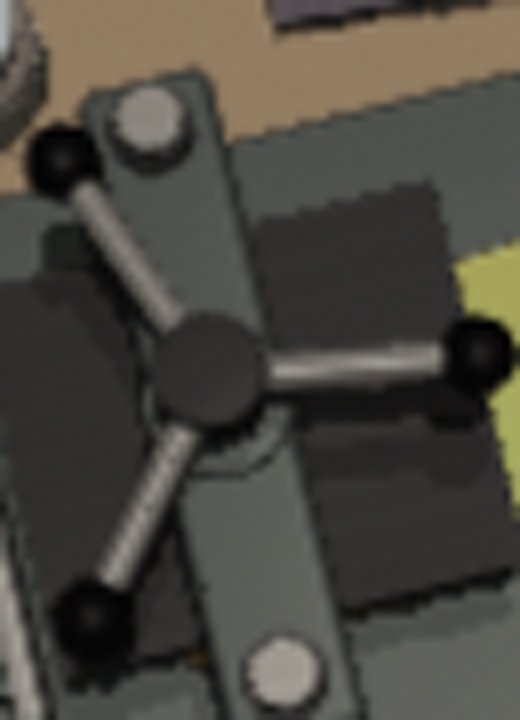

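View pics/s0p.png

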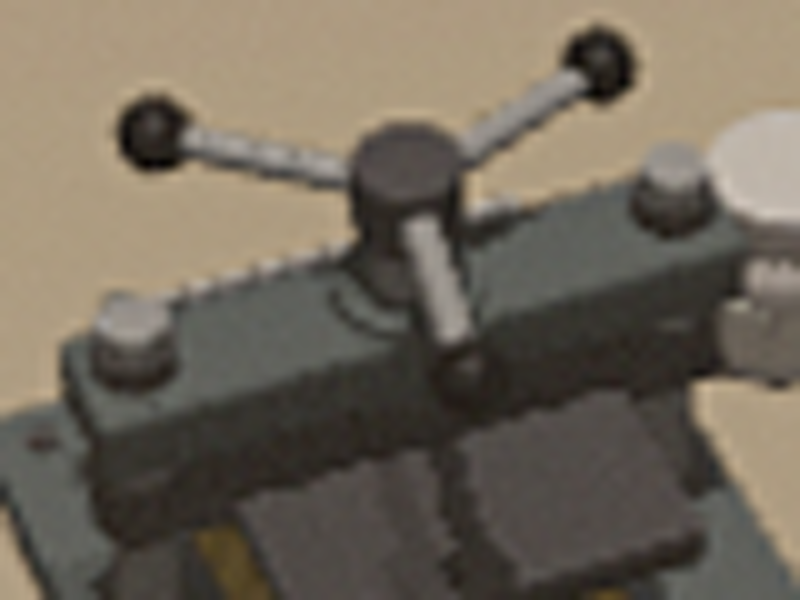

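```bash
python3 -c "
from h import *
C2=np.array([.5511,.0631])
outs=[]
for nm,b,k in (('side16',(235,165,310,235),5.2),('top16',(222,165,297,255),4.1)):
  M=load(nm[:-2]);im0=cv2.imread('pics/%s.png'%nm)
  for h in (4.1,4.9):
    K=k*1.0;im=cv2.resize(im0[b[1]:b[3],b[0]:b[2]],None,fx=K,fy=K,interpolation=cv2.INTER_CUBIC)
    dr=lambda P,c:cv2.polylines(im,[np.int32([( (proj(M,p)-[b[0],b[1]]+.5)*K) for p in P])],True,c,1,cv2.LINE_AA)
    z=.195-.02*h/2/np.pi;t=np.linspace(0,2*np.pi,40)
    ring=lambda c,r,z:[np.r_[c[0]+r*np.cos(a),c[1]+r*np.sin(a),z] for a in t]
    dr(ring(C2,.019,z+.014),(0,255,0))
    o=np.linalg.inv(M['camera_from_world'])[:3,3]
    for q in (-131,-11,109):
      c=np.r_[C2+.086*np.array([np.cos(np.radians(q)),np.sin(np.radians(q))]),z]
      n=(o-c)/np.linalg.norm(o-c);u=np.cross(n,[0,0,1.]) if abs(n[2])<.95 else np.cross(n,[1.,0,0]);u/=np.linalg.norm(u);v=np.cross(n,u)
      dr([c+.013*(u*np.cos(a)+v*np.sin(a)) for a in t],(0,0,255))
    for y in (.095,-.095):
      w=C2+y*EY; dr(ring(w,.011,.168),(255,255,0))
    pz=.078-.02*h/2/np.pi+.018
    dr([np.r_[C2+x*EX+y*EY,pz] for x,y in ((-.09,-.07),(-.09,.07),(.076,.07),(.076,-.07))],(255,0,255))
    outs.append(im)
cv2.imwrite('pics/ovs.png',np.hstack(outs[:2]));cv2.imwrite('pics/ovt.png',np.hstack(outs[2:]))
print(outs[0].shape,outs[2].shape)"
```

```text
(364, 390, 3) (369, 308, 3)
```

View pics/ovs.png

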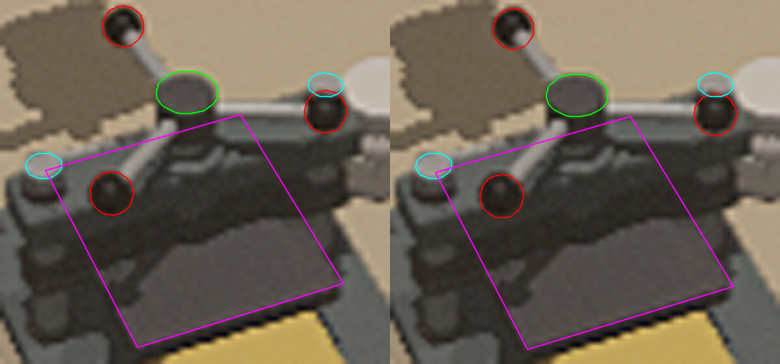

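View pics/ovt.png

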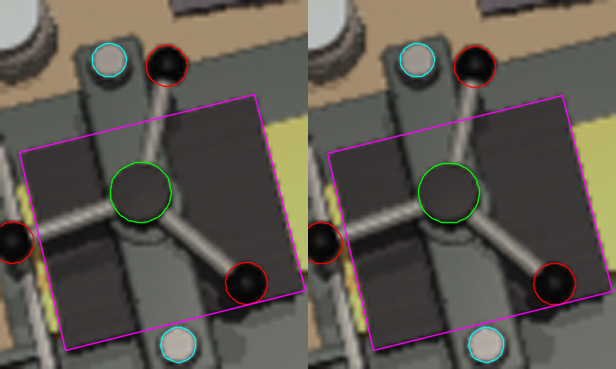

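Hub top (193.3 − 14 = 179.3 mm) and platen top (about 79 mm) both fit the handle near its 4.9 stop, and the ball picks read higher. At this resolution they can't be told apart by eye. I'll wait a second and check for drift.

Request:
move_arm([
  {"hand": 0,"tx": 0,"ty": 0,"tz": 0,"rx": 0,"ry": 0,"rz": 0},
  {"hand": 0,"tx": 0,"ty": 0,"tz": 0,"rx": 0,"ry": 0,"rz": 0},
  {"hand": 0,"tx": 0,"ty": 0,"tz": 0,"rx": 0,"ry": 0,"rz": 0},
  {"hand": 0,"tx": 0,"ty": 0,"tz": 0,"rx": 0,"ry": 0,"rz": 0},
  {"hand": 0,"tx": 0,"ty": 0,"tz": 0,"rx": 0,"ry": 0,"rz": 0},
  {"hand": 0,"tx": 0,"ty": 0,"tz": 0,"rx": 0,"ry": 0,"rz": 0},
  {"hand": 0,"tx": 0,"ty": 0,"tz": 0,"rx": 0,"ry": 0,"rz": 0},
  {"hand": 0,"tx": 0,"ty": 0,"tz": 0,"rx": 0,"ry": 0,"rz": 0},
  {"hand": 0,"tx": 0,"ty": 0,"tz": 0,"rx": 0,"ry": 0,"rz": 0},
  {"hand": 0,"tx": 0,"ty": 0,"tz": 0,"rx": 0,"ry": 0,"rz": 0},
  {"hand": 0,"tx": 0,"ty": 0,"tz": 0,"rx": 0,"ry": 0,"rz": 0},
  {"hand": 0,"tx": 0,"ty": 0,"tz": 0,"rx": 0,"ry": 0,"rz": 0},
])

```text
time_s: 18.3
position: [0.4772, 0.2582, 0.2914]
ee_rot: [0.0, -0.113, 0.994, 0.0]
wrist_force: [-0.5, 0.3, -0.6]
finger_gap: -0.0001
```

```bash
python3 -c "
from h import *
a=cv2.imread('pics/side16.png').astype(int);a2=cv2.imread('pics/top16.png').astype(int)
cap('side','side17.png');cap('top','top17.png');cap('wrist','w17.png')
b=cv2.imread('pics/side17.png').astype(int);b2=cv2.imread('pics/top17.png').astype(int);z2=cv2.imread('pics/top0.png').astype(int)
print(np.abs(a-b)[155:295,215:365].max(-1).max(),(np.abs(a-b)[155:295,215:365].max(-1)>40).sum(),(np.abs(a2-b2)[140:280,195:350].max(-1)>40).sum())
m=(np.abs(z2-b2).max(-1)>50).astype(np.uint8);n,l,s,c=cv2.connectedComponentsWithStats(m)
print([(tuple(s[i])) for i in range(1,n) if s[i][4]>8])
st()"
```

```text
89 97 146
[(np.int32(79), np.int32(166), np.int32(166), np.int32(233), np.int32(18138)), (np.int32(258), np.int32(176), np.int32(10), np.int32(9), np.int32(69)), (np.int32(233), np.int32(180), np.int32(10), np.int32(10), np.int32(73)), (np.int32(257), np.int32(185), np.int32(6), np.int32(20), np.int32(43)), (np.int32(68), np.int32(187), np.int32(7), np.int32(39), np.int32(108)), (np.int32(286), np.int32(187), np.int32(46), np.int32(38), np.int32(449)), (np.int32(241), np.int32(188), np.int32(5), np.int32(10), np.int32(19)), (np.int32(236), np.int32(193), np.int32(7), np.int32(6), np.int32(32)), (np.int32(75), np.int32(201), np.int32(11), np.int32(47), np.int32(170)), (np.int32(286), np.int32(204), np.int32(9), np.int32(11), np.int32(65)), (np.int32(303), np.int32(207), np.int32(5), np.int32(5), np.int32(19)), (np.int32(265), np.int32(208), np.int32(20), np.int32(4), np.int32(44)), (np.int32(220), np.int32(210), np.int32(30), np.int32(23), np.int32(181)), (np.int32(261), np.int32(216), np.int32(18), np.int32(16), np.int32(62)), (np.int32(230), np.int32(218), np.int32(25), np.int32(30)
[... 391 characters left out ...]
nt32(0), np.int32(375), np.int32(82), np.int32(45), np.int32(2619)), (np.int32(271), np.int32(377), np.int32(13), np.int32(5), np.int32(36)), (np.int32(267), np.int32(383), np.int32(29), np.int32(12), np.int32(193)), (np.int32(297), np.int32(387), np.int32(8), np.int32(4), np.int32(14)), (np.int32(307), np.int32(393), np.int32(5), np.int32(8), np.int32(15)), (np.int32(208), np.int32(400), np.int32(40), np.int32(20), np.int32(438)), (np.int32(316), np.int32(411), np.int32(6), np.int32(9), np.int32(30)), (np.int32(249), np.int32(416), np.int32(5), np.int32(4), np.int32(18))]
t 18.45 pos [477.2 258.1 291.4] press [208.2  27.7] F [0.7 0.4 0.5] T [ 0.02 -0.02 -0.05] gap 0.0003 toolz [-0. -0. -1.]
```

View pics/top17.png

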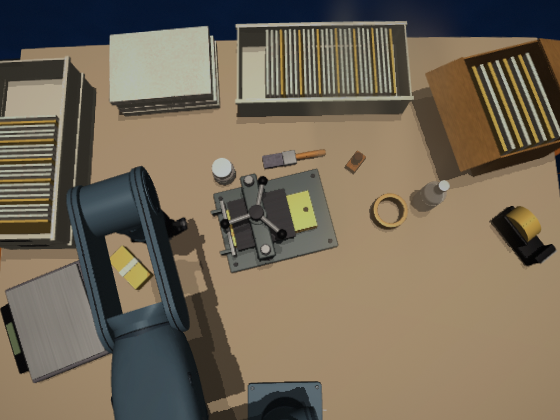

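View pics/w17.png

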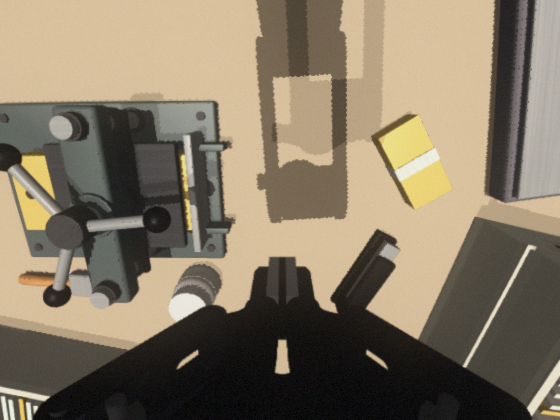

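```bash
python3 -c "
from h import *
g=[cv2.cvtColor(cv2.imread('pics/top%d.png'%k),cv2.COLOR_BGR2GRAY) for k in (16,17)]
for n,(u,v) in dict(b1=(263,181),b2=(225,223),b3=(282,234),block=(313,210)).items():
  r=cv2.matchTemplate(g[1][v-12:v+13,u-12:u+13],g[0][v-8:v+9,u-8:u+9],cv2.TM_CCOEFF_NORMED);_,m,_,l=cv2.minMaxLoc(r);print(n,round(m,3),l[0]-4,l[1]-4)
print(ctrl.hand_in())"
```

```text
b1 1.0 0 0
b2 1.0 0 0
b3 1.0 0 0
block 1.0 0 0
the job is handed in; nothing more can be done
None
```

The block is home and square against the back stop, and the platen bears on it. I handed the job in at about 18.5 s. How far down the platen finally rests is the one thing I could not confirm exactly.

- **Block:** I pushed its near end with the shut fingertip until it seated with 12–15 N. At two points 32 mm apart across the face it stopped at the same depth, within 0.1 mm. The block's sides are parallel to the press within about 0.003 rad. In the top view the far end shows as an even strip along the stop.
- **First push missed:** The fingertip passed over the block because the real tip sits about 20 mm above the reported tool point. Nothing was touched, and I lowered it and pushed again.
- **Handle:** I pushed one arm clockwise. After release it rests about 164° (2.87 rad) on from where it started. Resistance rose to about 2.8 N m at the hub, with about 49 N sideways at the fingertip; the wrist force peaked at about 54 N.
- **Uncertain final turn:** The handle sprang back about 4–6° when I let go. Hub and platen heights put it near its 4.9 rad dead stop, but the ball heights read 3–6 mm higher, which would mean at most first touch (4.1 rad) or less. I took it to be at the stop because the resistance was so stiff.
- **Last check:** After about a second with the arm clear, the handle and block had not moved. By eye in the last pictures, the bystanders are where they were.

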